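Carry the lapped valve spools over to the wash rack in the same order

ROBOT

A 6-joint arm with a two-finger parallel gripper is mounted at the origin on the work surface. World frame = base frame: x ahead of the robot, y to its left, z up, the work surface at z = 0. Lengths are in m, angles in rad, forces in N, time in s.
With the tool pointing down it reaches from about 0.35 to 0.975 m from the base axis. Payload 4.9 kg.
Tool frame: the origin (TCP) lies midway between the tips of the shut fingers; the grasp point (between the pads) lies 19 mm behind it; z points along the fingers, y is the line along which they close (so a half turn about z gives the same grasp; the last joint's range is limited). The gripper opens to 85 mm and grips with 20 to 120 N. Pads are 22 mm wide; open, the fingers measure 114 mm over their backs; the gripper's body (76 mm by 85 mm) begins 54 mm behind the grasp point. The pads swing forward as they close: fully open they stand 13 mm farther back than shut.
Start: joints at [1.09, 0.053, 1.613, -0, 1.476, -0.119], TCP at [0.221, 0.585, 0.202] pointing down, gripper open.
Joint ranges: [-3.01, 3.01], [-1.01, 2.22], [0.06, 2.58], [-1.02, 4.17], [0.09, 2.62], [-3.14, 3.14]. Speed limits (rad/s): [2.57, 2.57, 3.14, 3.14, 3.14, 3.14].

INTERFACE

Orientations are given as a rotation vector (axis times angle).
In Python, from station import ctrl gives the robot as it stands.
- The arm moves only by the tool step_arm, never from a script. Its argument "targets" is a list of rows, each an object with "travel": the shift along the world's x, y, z as a fraction of full scale, a list of three; "angular": the turn, a rotation vector about the world's x, y, z as a fraction of full scale, a list of three; "gripper": the opening, from 0 (shut) to 1 (fully open). In form: [{"travel": [x, y, z], "angular": [rx, ry, rz], "gripper": gripper}, ...]. A call has 1 to 10 rows; each row is the pose to reach, as a shift and turn from the pose commanded when the call began; what a row does not reach only later rows make up. Full scale, the value 1, is 0.6 m for a shift and pi/4 rad for a turn. A row lasts 1/10 s, in which the tool goes at most 50 mm and 8.59 degrees, less where a joint would pass 70% of its speed; a pose out of reach is approached as far as the arm can. A call with a number of a shift or a turn outside -1 to 1 is refused whole. A call with a gripper value outside its range is refused whole. The fingers move at their own pace and stop on an object; "squeeze" is the grip in N (left out, the last holds). Time passes only in rows, so rows that repeat a pose let the fingers close. It gives the time, the measured TCP pose, the force, the opening and the grip force at its end, in the units of the state.
- ctrl.get_obs(): the state, without advancing time (a new reading comes with each control period).
- ctrl.get_image(name): name is "scene" or "top" or "wrist"; returns a dict with "img" (420x560x3 uint8, red, green, blue), "fx", "fy", "cx", "cy" (pixels), "rvec" (rotation vector, rad) and "tvec" (3), from world to camera coordinates, as OpenCV has them. Camera axes: x right, y down, z forward; pixel columns grow to the right and rows downward; lengths in m; the calibration is good to about 2 mm. A picture is of the moment at which its call begins. There is no depth.
- ctrl.finish_job(): hands the job in; it is judged then, once.
The state is a dict: "t": time; "q": joint angles; "dq": joint speeds; "effort": joint torques, N m; "tool_pos": TCP position; "tool_rot": TCP orientation; "contact_force": force on the tool from outside, world axes, zero at the start; "wrist_torque": the same for the moment, N m; "opening": finger opening in m; "grip_force": force on a finger pad.
Only numpy, scipy, OpenCV 4.12 (cv2) and the standard library are available. Lean on these libraries where they do the work, as an engineer would, in place of code of your own. Each camera call takes 0.05 s, during which the arm holds its last target. There are 200 camera calls.

TASK

The four lapped valve spools in the full lap rack are due for washing: move them one at a time into the empty wash rack, keeping their order, so that the spool nearest the pull handle of the lap rack comes to lie nearest the pull handle of the wash rack, and so on place for place down the row. Each must finish in its own pair of notches, square across both combs and about evenly overhanging. Lower them in, never drop one or lay one on the bench.

Things in the scene. Friction and masses are not known exactly. Their poses are not given: they have to be found in the camera images.
- lap_rack: Open dark steel frame, full at the start, fixed. Origin on bench under its middle, z up. Two black combs (10 mm plates at y = +-36 mm, tops 54 mm up) run along x, with 90-degree V notches 40 mm wide, 20 mm deep at x = +105, +35, -35, -105 mm. Pull handle at the +x end only (x = 139 to 176 mm, 21 mm high). A seated spool lies along y, centred at y = 0, axis 49.6 mm up; 48 mm clear between spools.
- wash_rack: Bright aluminium drain tray 268 x 150 mm, empty at the start, fixed. Origin, axes, combs, notches, pull handle (+x end) and seated height the same as those of the lap rack. Tray floor 9 mm up, its side rims 18 mm; as in the lap rack the end plates are 20 mm high and the 62 mm between the combs is free above 10 mm.
- spool_short: Chromed steel valve spool, the shortest, 108 mm long: a 14 mm thick neck in the middle (36 mm long) between two 22 mm lands with plain ends. 22 mm lands rest in the notches. Origin (and centre of mass) on the axis at mid length, y along the axis, ends alike, may lie either way round or roll. About 0.24 kg; grip it on the neck at mid length.
- spool_triple: Chromed steel valve spool, 128 mm long, with three 22 mm lands: a narrow one in the middle (20 mm long) with a thin neck either side, two long ones, and plain 12 mm stub ends. 22 mm lands rest in the notches. Origin (and centre of mass) on the axis at mid length, y along the axis, ends alike, may lie either way round or roll. About 0.26 kg; grip it on the middle land.
- spool_collar: Chromed steel valve spool, 140 mm long: a 16 mm thick neck in the middle (36 mm long) between two 22 mm lands, 11 mm stems and an 18 mm collar at each end. 22 mm lands rest in the notches. Origin (and centre of mass) on the axis at mid length, y along the axis, ends alike, may lie either way round or roll. About 0.28 kg; grip it on the neck at mid length.
- spool_tailed: Chromed steel valve spool, the longest, 156 mm: one unbroken 22 mm body 104 mm long with fine grooves and a thin 8 mm tail at each end. 22 mm lands rest in the notches. Origin (and centre of mass) on the axis at mid length, y along the axis, ends alike, may lie either way round or roll. About 0.32 kg; grip it at mid length.
Mind the look-alikes: they are no part of the job. Leave any blue or green look-alike of the spool_short alone. What is shaped like the spool_collar but red is not meant.

How it is judged:
At the end, for the whole second after the job is handed in: Each of the four places of the wash rack holds one spool, which by the order rule is the one from the same place of the lap rack counted from the pull handle: within 8 mm along the row, axis within 5 mm of its seated height, centred across the combs within 15 mm, square within 0.12 rad, and at rest ((x of spool_short in the frame of wash_rack between 0.097 and 0.113 m or x of spool_triple in the frame of wash_rack between 0.097 and 0.113 m or x of spool_collar in the frame of wash_rack between 0.097 and 0.113 m or x of spool_tailed in the frame of wash_rack between 0.097 and 0.113 m) and (x of spool_short in the frame of wash_rack between 0.027 and 0.043 m or x of spool_triple in the frame of wash_rack between 0.027 and 0.043 m or x of spool_collar in the frame of wash_rack between 0.027 and 0.043 m or x of spool_tailed in the frame of wash_rack between 0.027 and 0.043 m) and (x of spool_short in the frame of wash_rack between -0.043 and -0.027 m or x of spool_triple in the frame of wash_rack between -0.043 and -0.027 m or x of spool_collar in the frame of wash_rack between -0.043 and -0.027 m or x of spool_tailed in the frame of wash_rack between -0.043 and -0.027 m) and (x of spool_short in the frame of wash_rack between -0.113 and -0.097 m or x of spool_triple in the frame of wash_rack between -0.113 and -0.097 m or x of spool_collar in the frame of wash_rack between -0.113 and -0.097 m or x of spool_tailed in the frame of wash_rack between -0.113 and -0.097 m) and y of spool_short in the frame of wash_rack between -0.015 and 0.015 m and z of spool_short in the frame of wash_rack between 0.0446 and 0.0546 m and angle between the y axis of each of spool_short, spool_triple, spool_collar, spool_tailed and the y axis of wash_rack, either way round below 0.12 rad and linear speed of each of spool_short, spool_triple, spool_collar, spool_tailed below 0.03 m/s and angular speed of each of spool_short, spool_triple, spool_collar, spool_tailed below 0.5 rad/s and y of spool_triple in the frame of wash_rack between -0.015 and 0.015 m and z of spool_triple in the frame of wash_rack between 0.0446 and 0.0546 m and y of spool_collar in the frame of wash_rack between -0.015 and 0.015 m and z of spool_collar in the frame of wash_rack between 0.0446 and 0.0546 m and y of spool_tailed in the frame of wash_rack between -0.015 and 0.015 m and z of spool_tailed in the frame of wash_rack between 0.0446 and 0.0546 m); the robot touches nothing.
It fails at once if order: a spool lies in a place of the wash rack while the spool of that same place (counted from the pull handle) is still in the lap rack, so a wrong spool has been put there ((((x of spool_short in the frame of lap_rack between 0.085 and 0.125 m and distance of spool_short from where it was at the start of the episode below 0.02 m) or (x of spool_triple in the frame of lap_rack between 0.085 and 0.125 m and distance of spool_triple from where it was at the start of the episode below 0.02 m) or (x of spool_collar in the frame of lap_rack between 0.085 and 0.125 m and distance of spool_collar from where it was at the start of the episode below 0.02 m) or (x of spool_tailed in the frame of lap_rack between 0.085 and 0.125 m and distance of spool_tailed from where it was at the start of the episode below 0.02 m)) and ((x of spool_short in the frame of wash_rack between 0.085 and 0.125 m and y of spool_short in the frame of wash_rack between -0.05 and 0.05 m and z of spool_short in the frame of wash_rack below 0.062 m) or (x of spool_triple in the frame of wash_rack between 0.085 and 0.125 m and y of spool_triple in the frame of wash_rack between -0.05 and 0.05 m and z of spool_triple in the frame of wash_rack below 0.062 m) or (x of spool_collar in the frame of wash_rack between 0.085 and 0.125 m and y of spool_collar in the frame of wash_rack between -0.05 and 0.05 m and z of spool_collar in the frame of wash_rack below 0.062 m) or (x of spool_tailed in the frame of wash_rack between 0.085 and 0.125 m and y of spool_tailed in the frame of wash_rack between -0.05 and 0.05 m and z of spool_tailed in the frame of wash_rack below 0.062 m))) or (((x of spool_short in the frame of lap_rack between 0.015 and 0.055 m and distance of spool_short from where it was at the start of the episode below 0.02 m) or (x of spool_triple in the frame of lap_rack between 0.015 and 0.055 m and distance of spool_triple from where it was at the start of the episode below 0.02 m) or (x of spool_collar in the frame of lap_rack between 0.015 and 0.055 m and distance of spool_collar from where it was at the start of the episode below 0.02 m) or (x of spool_tailed in the frame of lap_rack between 0.015 and 0.055 m and distance of spool_tailed from where it was at the start of the episode below 0.02 m)) and ((x of spool_short in the frame of wash_rack between 0.015 and 0.055 m and y of spool_short in the frame of wash_rack between -0.05 and 0.05 m and z of spool_short in the frame of wash_rack below 0.062 m) or (x of spool_triple in the frame of wash_rack between 0.015 and 0.055 m and y of spool_triple in the frame of wash_rack between -0.05 and 0.05 m and z of spool_triple in the frame of wash_rack below 0.062 m) or (x of spool_collar in the frame of wash_rack between 0.015 and 0.055 m and y of spool_collar in the frame of wash_rack between -0.05 and 0.05 m and z of spool_collar in the frame of wash_rack below 0.062 m) or (x of spool_tailed in the frame of wash_rack between 0.015 and 0.055 m and y of spool_tailed in the frame of wash_rack between -0.05 and 0.05 m and z of spool_tailed in the frame of wash_rack below 0.062 m))) or (((x of spool_short in the frame of lap_rack between -0.055 and -0.015 m and distance of spool_short from where it was at the start of the episode below 0.02 m) or (x of spool_triple in the frame of lap_rack between -0.055 and -0.015 m and distance of spool_triple from where it was at the start of the episode below 0.02 m) or (x of spool_collar in the frame of lap_rack between -0.055 and -0.015 m and distance of spool_collar from where it was at the start of the episode below 0.02 m) or (x of spool_tailed in the frame of lap_rack between -0.055 and -0.015 m and distance of spool_tailed from where it was at the start of the episode below 0.02 m)) and ((x of spool_short in the frame of wash_rack between -0.055 and -0.015 m and y of spool_short in the frame of wash_rack between -0.05 and 0.05 m and z of spool_short in the frame of wash_rack below 0.062 m) or (x of spool_triple in the frame of wash_rack between -0.055 and -0.015 m and y of spool_triple in the frame of wash_rack between -0.05 and 0.05 m and z of spool_triple in the frame of wash_rack below 0.062 m) or (x of spool_collar in the frame of wash_rack between -0.055 and -0.015 m and y of spool_collar in the frame of wash_rack between -0.05 and 0.05 m and z of spool_collar in the frame of wash_rack below 0.062 m) or (x of spool_tailed in the frame of wash_rack between -0.055 and -0.015 m and y of spool_tailed in the frame of wash_rack between -0.05 and 0.05 m and z of spool_tailed in the frame of wash_rack below 0.062 m))) or (((x of spool_short in the frame of lap_rack between -0.125 and -0.085 m and distance of spool_short from where it was at the start of the episode below 0.02 m) or (x of spool_triple in the frame of lap_rack between -0.125 and -0.085 m and distance of spool_triple from where it was at the start of the episode below 0.02 m) or (x of spool_collar in the frame of lap_rack between -0.125 and -0.085 m and distance of spool_collar from where it was at the start of the episode below 0.02 m) or (x of spool_tailed in the frame of lap_rack between -0.125 and -0.085 m and distance of spool_tailed from where it was at the start of the episode below 0.02 m)) and ((x of spool_short in the frame of wash_rack between -0.125 and -0.085 m and y of spool_short in the frame of wash_rack between -0.05 and 0.05 m and z of spool_short in the frame of wash_rack below 0.062 m) or (x of spool_triple in the frame of wash_rack between -0.125 and -0.085 m and y of spool_triple in the frame of wash_rack between -0.05 and 0.05 m and z of spool_triple in the frame of wash_rack below 0.062 m) or (x of spool_collar in the frame of wash_rack between -0.125 and -0.085 m and y of spool_collar in the frame of wash_rack between -0.05 and 0.05 m and z of spool_collar in the frame of wash_rack below 0.062 m) or (x of spool_tailed in the frame of wash_rack between -0.125 and -0.085 m and y of spool_tailed in the frame of wash_rack between -0.05 and 0.05 m and z of spool_tailed in the frame of wash_rack below 0.062 m)))).
It fails at once if a spool is laid or dropped on the bench or into the bottom of a rack (its middle below 28 mm over the bench) (height (world z) of any of spool_short, spool_triple, spool_collar, spool_tailed below 0.028 m).
It fails at once if a spool is dropped: it falls free of the fingers faster than 0.55 m/s (a drop of some 15 mm) ((contact force between spool_short and the fingers below 0.05 N and linear speed of spool_short above 0.55 m/s) or (contact force between spool_triple and the fingers below 0.05 N and linear speed of spool_triple above 0.55 m/s) or (contact force between spool_collar and the fingers below 0.05 N and linear speed of spool_collar above 0.55 m/s) or (contact force between spool_tailed and the fingers below 0.05 N and linear speed of spool_tailed above 0.55 m/s)).
It also fails if it takes over 120 s, if anything falls off the work surface, if the arm or the gripper's body presses on something with over 40 N, if the wrist force passes 120 N, or if a joint passes its speed limit or range.

## Working session

There is one attempt and no reset: what is moved stays moved. The work goes in short steps, Python scripts to look and compute and a tool call to move; the robot and the scene stay as the last step left them, time stands still between calls to the robot, and variables do not carry over. Pictures are saved under pics/ and viewed, at most 14 in all, crops included, and the job is handed in when it is done.

Besides the shell and the picture viewer there is one more tool, called in YAML: its name, and indented under it one key for each argument. step_arm: Moves the arm, as the interface text tells. Its arguments: {"type":"object","properties":{"targets":{"type":"array"},"squeeze":{"type":"number"}},"required":["targets"]}

```bash
mkdir -p pics; cat > h.py <<'E'
import numpy as np, cv2
from station import ctrl
def cam(n, save=None):
    d=ctrl.get_image(n)
    if save: cv2.imwrite('pics/'+save, d['img'][:,:,::-1])
    return d
def ray(d,u,v,z):
    R=cv2.Rodrigues(np.array(d['rvec'],float))[0]; t=np.array(d['tvec'],float).ravel()
    c=-R.T@t; r=R.T@np.array([(u-d['cx'])/d['fx'],(v-d['cy'])/d['fy'],1.])
    return c+r*(z-c[2])/r[2]
def proj(d,p):
    K=np.array([[d['fx'],0,d['cx']],[0,d['fy'],d['cy']],[0,0,1]],float)
    return cv2.projectPoints(np.array(p,float).reshape(-1,1,3),np.array(d['rvec'],float),np.array(d['tvec'],float),K,None)[0].reshape(-1,2)
E
python3 - <<'E'
from h import *
for n in('top','scene'):
    d=cam(n,n+'0.png'); R=cv2.Rodrigues(np.array(d['rvec'],float))[0]; print(n,d['fx'],-R.T@np.array(d['tvec']).ravel(),R[2])
o=ctrl.get_obs(); print(o['tool_pos'],o['tool_rot'],o['opening'],o['t'])
E
```

```text
top 479.04184898641165 [0.25612875 0.08064696 1.20616903] [ 0.16159675 -0.02039058 -0.9866462 ]
scene 502.3511463232516 [1.08966067 0.89734698 0.97708243] [-0.45379507 -0.61579195 -0.64410427]
[0.22094729 0.58398548 0.20068968] [-5.65193135e-01 -3.08976289e+00  2.80376580e-03] 0.08505001803987569 0.1
```

View pics/top0.png

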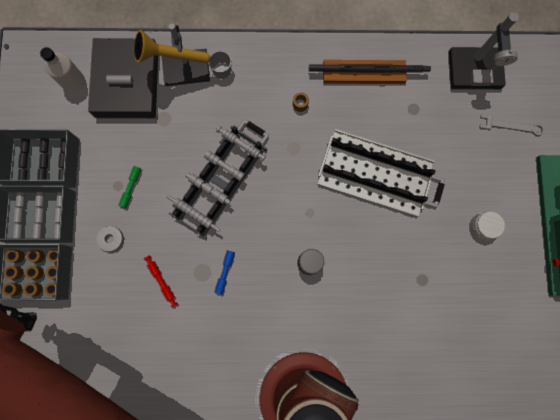

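View pics/scene0.png

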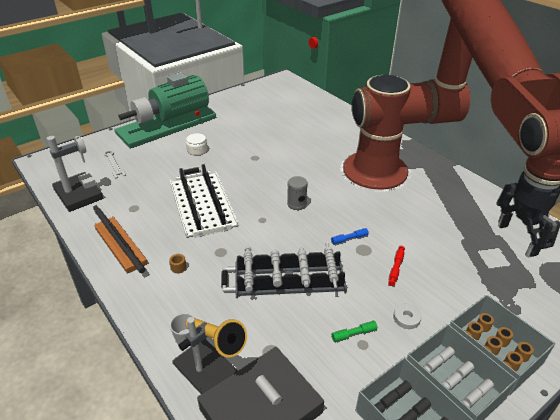

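The top view shows the lap rack at about (218,178) with its handle at (255,130), and the wash rack at about (380,175) with its handle at (438,192). The look-alikes are green at (130,187), blue at (225,272) and red at (160,281), all outside the racks. There are also grey and black rollers in the bins at (0–70, 130–300). The targets are the four chromed spools lying in the lap rack. I'll check them in a crop.

```bash
python3 - <<'E'
import cv2,numpy as np
i=cv2.imread('pics/top0.png')
a=cv2.resize(i[112:247,155:285],None,fx=4,fy=4,interpolation=cv2.INTER_CUBIC)
cv2.imwrite('pics/cropL.png',a)
b=cv2.resize(i[120:225,308:453],None,fx=5,fy=5,interpolation=cv2.INTER_CUBIC)
cv2.imwrite('pics/cropW.png',b)
E
```

```text
(no output)
```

View pics/cropL.png

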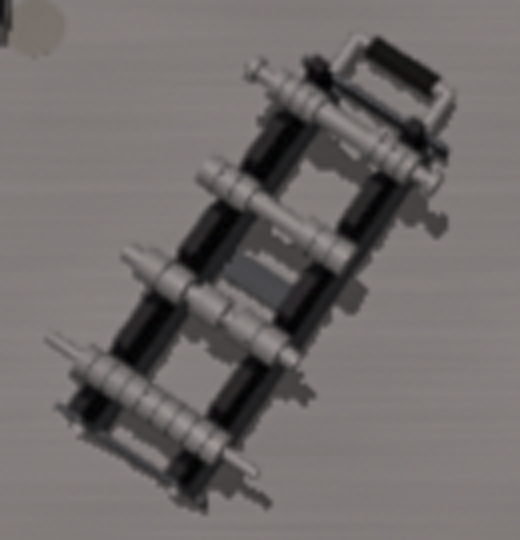

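View pics/cropW.png

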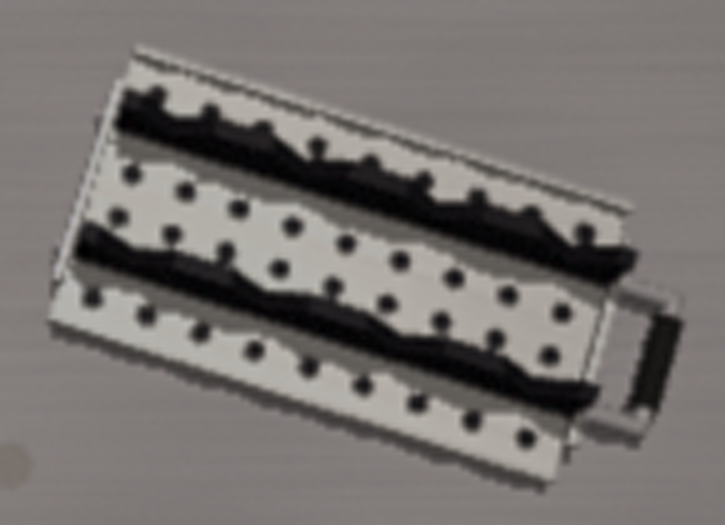

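The crop shows, from the handle down: collar at (343,126), short (276,212), triple (211,305), tailed (153,406) in crop pixels. In the wash crop the tray corners are visible and the handle is on the right.

```bash
python3 - <<'E'
from h import *
d=cam('top')
f=lambda u,v,z,o,s: ray(d,(u+.5)/s-.5+o[0],(v+.5)/s-.5+o[1],z)
L={'collar':((255,70),(432,182)),'short':((208,172),(345,252)),'triple':((130,252),(292,358)),'tailed':((50,340),(256,472))}
C=[]
for k,(a,b) in L.items():
    A=f(*a,.05,(155,112),4);B=f(*b,.05,(155,112),4); C.append((A+B)/2)
    w=B-A; print(k,(A+B)/2,np.linalg.norm(w),np.degrees(np.arctan2(w[1],w[0])))
C=np.array(C); x=np.array([.105,.035,-.035,-.105])
ctr=C.mean(0); ax=(x[:,None]*(C-ctr)).sum(0)/(x**2).sum(); print('lap',ctr,np.linalg.norm(ax),np.degrees(np.arctan2(ax[1],ax[0])))
W=np.array([f(u,v,.018,(308,120),5) for u,v in((135,50),(632,210),(548,487),(52,322))])
print(W); 
for i in range(4):
    w=W[(i+1)%4]-W[i]; print(np.linalg.norm(w),np.degrees(np.arctan2(w[1],w[0])))
c=W.mean(0);h=f(658,360,.021,(308,120),5); print('wash',c,h,h-c,np.linalg.norm(h-c),np.degrees(np.arctan2(*(h-c)[1::-1])))
E
```

```text
collar [0.61831032 0.15445477 0.05      ] 0.13263047064837263 -123.01352521142111
short [0.5627855 0.1952624 0.05     ] 0.09953717831157131 -120.73416047122555
triple [0.50389026 0.23456347 0.05      ] 0.12062185635035916 -123.40569877956726
tailed [0.44108476 0.2685385  0.05      ] 0.15094171321259048 -122.61921809395342
lap [0.53151771 0.21320479 0.05      ] 1.0044364167921285 -32.86538950613211
[[ 0.66537847 -0.08693282  0.018     ]
 [ 0.58050462 -0.34166948  0.018     ]
 [ 0.43625001 -0.29098796  0.018     ]
 [ 0.52106013 -0.04152088  0.018     ]]
0.26850388605630676 -108.42718053707512
0.1528986960622559 160.64190154763068
0.26348925061027517 71.22375430296218
0.15129450556952423 -17.46697022664907
wash [ 0.55079831 -0.19027779  0.018     ] [ 0.50109828 -0.34955703  0.021     ] [-0.04970002 -0.15927925  0.003     ] 0.16688010919006457 -107.32952778163295
```

step_arm:
  targets:
    - {"travel": [0.333, -0.5, 0.1], "angular": [0, 0, -1], "gripper": 0.6}
    - {"travel": [0.333, -0.5, 0.1], "angular": [0, 0, -1], "gripper": 0.6}
    - {"travel": [0.333, -0.5, 0.1], "angular": [0, 0, -1], "gripper": 0.6}
    - {"travel": [0.333, -0.5, 0.1], "angular": [0, 0, -1], "gripper": 0.6}
    - {"travel": [0.333, -0.5, 0.1], "angular": [0, 0, -1], "gripper": 0.6}
    - {"travel": [0.333, -0.5, 0.1], "angular": [0, 0, -1], "gripper": 0.6}
    - {"travel": [0.333, -0.5, 0.1], "angular": [0, 0, -1], "gripper": 0.6}
    - {"travel": [0.333, -0.5, 0.1], "angular": [0, 0, -1], "gripper": 0.6}
    - {"travel": [0.333, -0.5, 0.1], "angular": [0, 0, -1], "gripper": 0.6}

```text
t: 1.05
tool_pos: [0.422, 0.2832, 0.2621]
tool_rot: [1.71, 2.636, 0.001]
contact_force: [-0.7, -0.4, -0.0]
opening: 0.0513
grip_force: 0.0
```

step_arm:
  targets:
    - {"travel": [0.183, -0.12, 0.067], "angular": [0, 0, -1], "gripper": 0.6}
    - {"travel": [0.183, -0.12, 0.067], "angular": [0, 0, -1], "gripper": 0.6}
    - {"travel": [0.183, -0.12, 0.067], "angular": [0, 0, -1], "gripper": 0.6}
    - {"travel": [0.183, -0.12, 0.067], "angular": [0, 0, -1], "gripper": 0.6}
    - {"travel": [0.183, -0.12, 0.067], "angular": [0, 0, -1], "gripper": 0.6}
    - {"travel": [0.183, -0.12, 0.067], "angular": [0, 0, -1], "gripper": 0.6}
    - {"travel": [0.183, -0.12, 0.067], "angular": [0, 0, -1], "gripper": 0.6}

```text
t: 1.75
tool_pos: [0.53, 0.2142, 0.301]
tool_rot: [-2.582, -1.788, 0.002]
contact_force: [0.3, -0.6, -0.6]
opening: 0.0508
grip_force: 0.0
```

step_arm:
  targets:
    - {"travel": [0, 0, 0], "angular": [0, 0, -0.27], "gripper": 0.6}
    - {"travel": [0, 0, 0], "angular": [0, 0, -0.27], "gripper": 0.6}
    - {"travel": [0, 0, 0], "angular": [0, 0, -0.27], "gripper": 0.6}

```text
t: 2.05
tool_pos: [0.5301, 0.2137, 0.3014]
tool_rot: [-2.757, -1.505, 0.001]
contact_force: [-0.3, 0.1, 0.7]
opening: 0.0512
grip_force: 0.0
```

```bash
python3 - <<'E'
from h import *
d=cam('wrist','w1.png'); R=cv2.Rodrigues(np.array(d['rvec'],float))[0]; print(d['fx'],-R.T@np.array(d['tvec']).ravel(),R)
o=ctrl.get_obs(); print(o['tool_pos'],o['tool_rot'],o['opening'],o['t'])
E
```

```text
304.3355251489889 [0.56691795 0.27227072 0.47482889] [[ 8.41277655e-01 -5.40603275e-01  8.48881291e-05]
 [-5.20153069e-01 -8.09410590e-01  2.72571609e-01]
 [-1.47284395e-01 -2.29352559e-01 -9.62135495e-01]]
[0.53026925 0.2135743  0.30154705] [-2.75618701e+00 -1.50658957e+00  9.77837699e-04] 0.05103613933975409 2.1
```

View pics/w1.png

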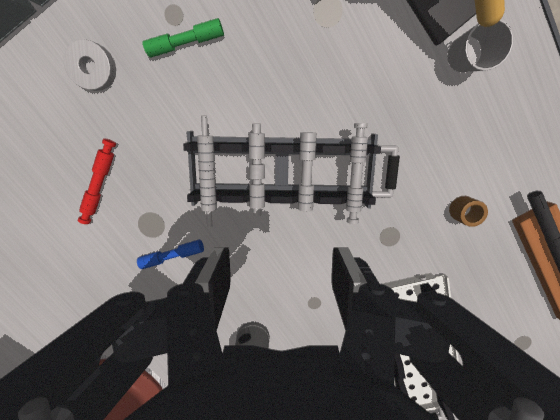

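The wrist view shows the rack square to the image. Tailed is at u≈207, triple 257, short 307 and collar 357, and the handle is at (393,172).

```bash
python3 - <<'E'
from h import *
d=cam('wrist')
C=[]
for k,a,b in(('collar',(360,124),(354,221)),('short',(308,132),(307,210)),('triple',(257,123),(257.5,210)),('tailed',(205.5,116),(208.5,224))):
    A,B=ray(d,*a,.05),ray(d,*b,.05);C.append((A+B)/2);w=A-B;print(k,C[-1],np.linalg.norm(w),np.degrees(np.arctan2(w[1],w[0])))
C=np.array(C); x=np.array([.105,.035,-.035,-.105])
ctr=C.mean(0); ax=(x[:,None]*(C-ctr)).sum(0)/(x**2).sum(); print('lap',ctr,np.linalg.norm(ax),np.degrees(np.arctan2(ax[1],ax[0])))
A,B=ray(d,185,148,.054),ray(d,372,150,.054);print((B-A),np.linalg.norm(B-A),np.degrees(np.arctan2((B-A)[1],(B-A)[0])))
E
```

```text
collar [0.61855687 0.15347788 0.05      ] 0.13744402004266293 57.71891744283511
short [0.56168993 0.19375079 0.05      ] 0.11014891564254993 57.96976800152001
triple [0.50557692 0.23673377 0.05      ] 0.12190550420857758 56.45143741401646
tailed [0.44274457 0.26963697 0.05      ] 0.1525002805661967 55.13031462744399
lap [0.53214207 0.21339985 0.05      ] 1.003841206946177 -33.85472340217583
[ 0.21307986 -0.13989118  0.        ] 0.25489717075528556 -33.28569823333826
```

step_arm:
  targets:
    - {"travel": [0.033, -0.673, 0], "angular": [0, 0, -0.84], "gripper": 0.6}
    - {"travel": [0.033, -0.673, 0], "angular": [0, 0, -0.84], "gripper": 0.6}
    - {"travel": [0.033, -0.673, 0], "angular": [0, 0, -0.84], "gripper": 0.6}
    - {"travel": [0.033, -0.673, 0], "angular": [0, 0, -0.84], "gripper": 0.6}
    - {"travel": [0.033, -0.673, 0], "angular": [0, 0, -0.84], "gripper": 0.6}
    - {"travel": [0.033, -0.673, 0], "angular": [0, 0, -0.84], "gripper": 0.6}
    - {"travel": [0.033, -0.673, 0], "angular": [0, 0, -0.84], "gripper": 0.6}
    - {"travel": [0.033, -0.673, 0], "angular": [0, 0, -0.84], "gripper": 0.6}
    - {"travel": [0.033, -0.673, 0], "angular": [0, 0, -0.84], "gripper": 0.6}

```text
t: 3.05
tool_pos: [0.5501, -0.1958, 0.3012]
tool_rot: [3.098, 0.52, -0.002]
contact_force: [-0.3, 0.9, 0.7]
opening: 0.0513
grip_force: 0.0
```

step_arm:
  targets:
    - {"travel": [0, 0, 0], "angular": [0, 0, -0.84], "gripper": 0.6}
    - {"travel": [0, 0, 0], "angular": [0, 0, -0.84], "gripper": 0.6}
    - {"travel": [0, 0, 0], "angular": [0, 0, -0.84], "gripper": 0.6}
    - {"travel": [0, 0, 0], "angular": [0, 0, -0.84], "gripper": 0.6}
    - {"travel": [0, 0, 0], "angular": [0, 0, -0.84], "gripper": 0.6}
    - {"travel": [0, 0, 0], "angular": [0, 0, -0.84], "gripper": 0.6}

```text
t: 3.65
tool_pos: [0.5508, -0.1902, 0.3019]
tool_rot: [-3.101, 0.501, 0.0]
contact_force: [0.2, -0.1, -0.3]
opening: 0.051
grip_force: 0.0
```

```bash
python3 - <<'E'
from h import *
d=cam('wrist'); i=d['img'][:,:,::-1]
o=ctrl.get_obs(); print(o['tool_pos'],o['tool_rot'],o['q'])
cv2.imwrite('pics/w2.png',cv2.resize(i[100:250,160:420],None,fx=3,fy=3,interpolation=cv2.INTER_CUBIC))
E
```

```text
[ 0.55075279 -0.19037151  0.30193841] [-3.10130398e+00  4.99464471e-01  2.03716195e-04] [-4.60625897e-01 -8.72160358e-02  1.58644104e+00  2.74373745e-04
  1.64258839e+00  1.42954751e+00]
```

View pics/w2.png

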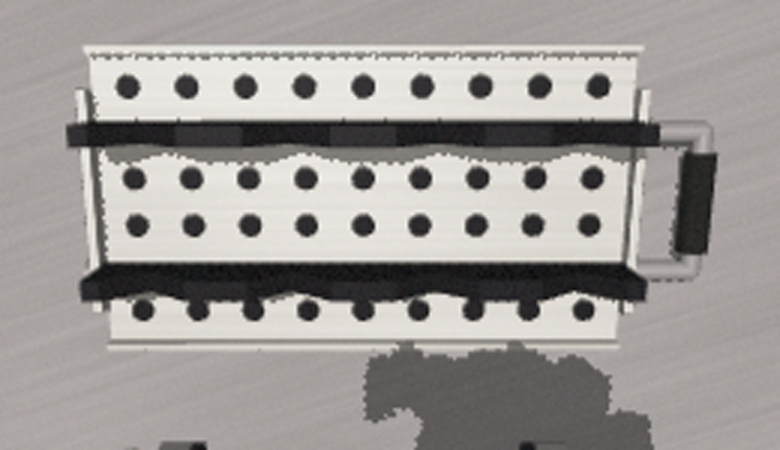

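The wash rack fills the crop with its handle on the right at (697,200). The comb land tops are at about (208,136), (364,136), (518,136) on the far comb and (363,291) on the near comb.

```bash
python3 - <<'E'
from h import *
d=cam('wrist')
f=lambda u,v,z:ray(d,(u+.5)/3-.5+160,(v+.5)/3-.5+100,z)
P=dict(f1=(208.5,136),f0=(364,136),f2=(518,136),n0=(363,291),fl=(67,136),fr=(660,136),nl=(81,291),nr=(646,291))
for k,(u,v) in P.items(): P[k]=f(u,v,.054);print(k,P[k])
an=lambda w:(np.linalg.norm(w),np.degrees(np.arctan2(w[1],w[0])))
print(an(P['fr']-P['fl']),an(P['nr']-P['nl']),an(P['f2']-P['f1']),an(P['f0']-P['n0']))
print((P['f0']+P['n0'])/2,(P['fr']+P['fl']+P['nl']+P['nr'])/4)
W=np.array([f(*p,.018) for p in((83,46),(644,48),(619,347),(108,348))]);print(W.mean(0),an(W[1]-W[0]),an(W[2]-W[3]),an(W[0]-W[3]))
c=np.array([.532,.2133])
a=np.radians(-33.3)
for x in(.105,.035,-.035,-.105): print('lap',c+x*np.array([np.cos(a),np.sin(a)]))
c=((P['f0']+P['n0']+(P['fr']+P['fl']+P['nl']+P['nr'])/2)/4)[:2]
a=np.radians(-108.2)
for x in(.105,.035,-.035,-.105): print('wash',c+x*np.array([np.cos(a),np.sin(a)]))
E
```

```text
f1 [ 0.60881535 -0.13589319  0.054     ]
f0 [ 0.5866859  -0.20277956  0.054     ]
f2 [ 0.56476374 -0.26903937  0.054     ]
n0 [ 0.51825513 -0.17967232  0.054     ]
fl [ 0.628947   -0.07504518  0.054     ]
fr [ 0.54454437 -0.33015253  0.054     ]
nl [ 0.56029691 -0.05266259  0.054     ]
nr [ 0.47604156 -0.30720104  0.054     ]
(np.float64(0.2687072092333798), np.float64(-108.30687242041448)) (np.float64(0.2681208409499708), np.float64(-108.31517738747706)) (np.float64(0.14024424796612434), np.float64(-108.30687242041448)) (np.float64(0.07222682927004051), np.float64(-18.658452275037188))
[ 0.55247051 -0.19122594  0.054     ] [ 0.55245746 -0.19126534  0.054     ]
[ 0.55250749 -0.19135051  0.018     ] (np.float64(0.26895911744716905), np.float64(-108.49793681862144)) (np.float64(0.2678298047125647), np.float64(-108.20108020197507)) (np.float64(0.1514429186656965), np.float64(-18.09954653848811))
lap [0.61975977 0.1556526 ]
lap [0.56125326 0.1940842 ]
lap [0.50274674 0.2325158 ]
lap [0.44424023 0.2709474 ]
wash [ 0.51966882 -0.2909927 ]
wash [ 0.54153226 -0.22449466]
wash [ 0.56339571 -0.15799662]
wash [ 0.58525915 -0.09149857]
```

Everything agrees: the wash rack centre is (0.5525, −0.1913) at −108.3°, and the lap rack centre is (0.532, 0.2133) at −33.3°. I'll fetch the collar spool first.

step_arm:
  targets:
    - {"travel": [0.114, 0.575, 0], "angular": [0, 0, 0.834], "gripper": 0.6}
    - {"travel": [0.114, 0.575, 0], "angular": [0, 0, 0.834], "gripper": 0.6}
    - {"travel": [0.114, 0.575, 0], "angular": [0, 0, 0.834], "gripper": 0.6}
    - {"travel": [0.114, 0.575, 0], "angular": [0, 0, 0.834], "gripper": 0.6}
    - {"travel": [0.114, 0.575, 0], "angular": [0, 0, 0.834], "gripper": 0.6}
    - {"travel": [0.114, 0.575, 0], "angular": [0, 0, 0.834], "gripper": 0.6}
    - {"travel": [0.114, 0.575, 0], "angular": [0, 0, 0.834], "gripper": 0.6}
    - {"travel": [0.114, 0.575, 0], "angular": [0, 0, 0.834], "gripper": 0.6}

```text
t: 4.55
tool_pos: [0.6187, 0.1595, 0.3014]
tool_rot: [-3.094, -0.533, 0.001]
contact_force: [0.5, -0.9, -0.3]
opening: 0.0513
grip_force: 0.0
```

step_arm:
  targets:
    - {"travel": [0, 0, -0.3], "angular": [0, 0, 0.834], "gripper": 0.6}
    - {"travel": [0, 0, -0.3], "angular": [0, 0, 0.834], "gripper": 0.6}
    - {"travel": [0, 0, -0.3], "angular": [0, 0, 0.834], "gripper": 0.6}
    - {"travel": [0, 0, -0.3], "angular": [0, 0, 0.834], "gripper": 0.6}
    - {"travel": [0, 0, -0.3], "angular": [0, 0, 0.834], "gripper": 0.6}
    - {"travel": [0, 0, -0.3], "angular": [0, 0, 0.834], "gripper": 0.6}
    - {"travel": [0, 0, -0.3], "angular": [0, 0, 0.834], "gripper": 0.6}

```text
t: 5.25
tool_pos: [0.6196, 0.1536, 0.123]
tool_rot: [2.766, 1.487, 0.002]
contact_force: [0.2, -0.3, -0.2]
opening: 0.0513
grip_force: 0.0
```

```bash
cat > y.py <<'E'
from h import *
o=ctrl.get_obs();R=cv2.Rodrigues(np.array(o['tool_rot'],float))[0]
print(np.round(o['tool_pos'],4),'yaw',np.degrees(np.arctan2(R[1,1],R[0,1])),'z',R[:,2].round(3),o['t'])
E
python3 - <<'E'
import y; from h import *
d=cam('wrist','w3.png')
E
```

```text
[0.6196 0.1536 0.123 ] yaw -33.46650123132822 z [ 0.002  0.    -1.   ] 5.25
```

View pics/w3.png

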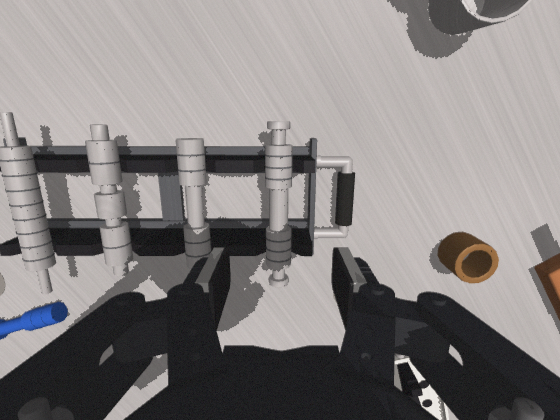

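The collar spool is centred between the fingers at u≈279 and lies square to them. Now I'll descend and grip.

step_arm:
  targets:
    - {"travel": [0, 0.001, -0.06], "angular": [0, 0, 0], "gripper": 0.6}
    - {"travel": [0, 0.001, -0.1], "angular": [0, 0, 0], "gripper": 0.6}
    - {"travel": [0, 0.001, -0.135], "angular": [0, 0, 0], "gripper": 0.6}
    - {"travel": [0, 0.001, -0.153], "angular": [0, 0, 0], "gripper": 0.6}
    - {"travel": [0, 0.001, -0.153], "angular": [0, 0, 0], "gripper": 0.6}
    - {"travel": [0, 0.001, -0.153], "angular": [0, 0, 0], "gripper": 0.0}
    - {"travel": [0, 0.001, -0.153], "angular": [0, 0, 0], "gripper": 0.0}
    - {"travel": [0, 0.001, -0.153], "angular": [0, 0, 0], "gripper": 0.0}
    - {"travel": [0, 0.001, -0.153], "angular": [0, 0, 0], "gripper": 0.0}
    - {"travel": [0, 0.001, -0.153], "angular": [0, 0, 0], "gripper": 0.0}
  squeeze: 60

```text
t: 6.3
tool_pos: [0.6193, 0.1544, 0.0307]
tool_rot: [2.766, 1.489, 0.001]
contact_force: [0.8, 0.5, 0.2]
opening: -0.0002
grip_force: 0.0
```

```bash
python3 - <<'E'
import y; from h import *
a=cam('wrist')['img'][:,:,::-1];b=cam('scene')['img'][:,:,::-1]
c=cv2.resize(b[220:320,190:370],None,fx=3,fy=3,interpolation=cv2.INTER_CUBIC)
o=np.zeros((590,560,3),np.uint8);o[:290]=a[100:390];o[290:590,:540]=c;cv2.imwrite('pics/g1.png',o)
E
```

```text
[0.6193 0.1544 0.0307] yaw -33.41819165899287 z [ 0.001  0.    -1.   ] 6.3
```

View pics/g1.png

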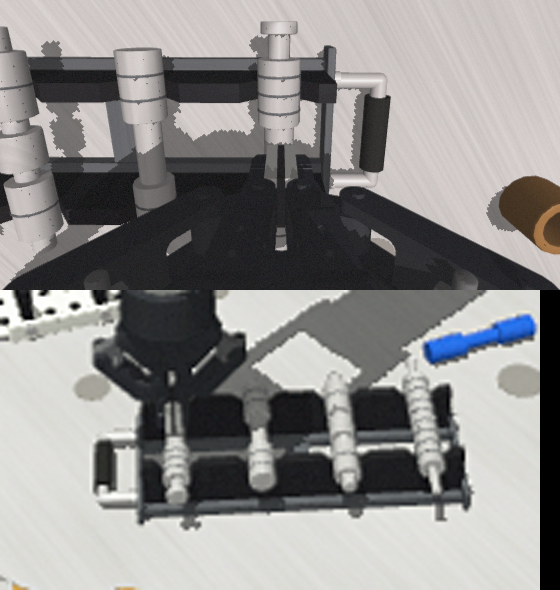

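```bash
python3 - <<'E'
import y; from h import *
d=cam('wrist');a=d['img'][:,:,::-1]
o=ctrl.get_obs();p=np.array(o['tool_pos']);print(o['opening'],o['grip_force'],proj(d,[p,p+[0,0,.019],[.6193,.1544,.0496],[.6193,.1544,.0576]]))
print('land u/v',proj(d,[np.r_[.6193+s*.549,.1544+s*.836,.0496] for s in(-.07,-.018,.018,.07)]))
cv2.imwrite('pics/g2.png',cv2.resize(a[100:380,180:390],None,fx=2.8,fy=2.1,interpolation=cv2.INTER_CUBIC))
E
```

```text
[0.6191 0.1543 0.0304] yaw -33.41892025013327 z [ 0. -0. -1.] 6.4
3.9655720104647006e-05 0.0 [[281.64752335 239.18112406]
 [281.80582531 252.01203763]
 [282.16478178 251.90596779]
 [282.25979015 258.19661394]]
land u/v [[282.260139   357.51629133]
 [282.19131911 281.29667026]
 [282.13664203 220.74055217]
 [282.04489264 119.12597976]]
```

View pics/g2.png

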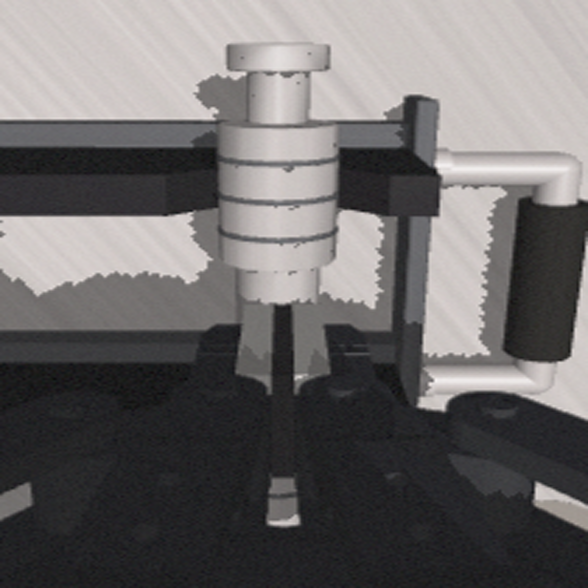

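The fingers surround the neck in the picture, but the opening reads 0 with no grip force. I'll lift 8 mm: a gripped spool stays fixed in the wrist view.

step_arm:
  targets:
    - {"travel": [0, 0, 0.005], "angular": [0, 0, 0], "gripper": 0.0}
    - {"travel": [0, 0, 0.01], "angular": [0, 0, 0], "gripper": 0.0}
    - {"travel": [0, 0, 0.013], "angular": [0, 0, 0], "gripper": 0.0}
    - {"travel": [0, 0, 0.013], "angular": [0, 0, 0], "gripper": 0.0}

```text
t: 6.85
tool_pos: [0.6194, 0.1544, 0.0386]
tool_rot: [2.766, 1.489, 0.002]
contact_force: [-0.2, 0.4, 1.2]
opening: -0.0001
grip_force: 0.0
```

```bash
python3 - <<'E'
import y; from h import *
d=cam('wrist');a=d['img'][:,:,::-1]
o=ctrl.get_obs();print(o['opening'],o['grip_force'],o['contact_force'])
cv2.imwrite('pics/g3.png',cv2.resize(a[100:380,180:390],None,fx=2.8,fy=2.1,interpolation=cv2.INTER_CUBIC))
E
```

```text
[0.6194 0.1544 0.0386] yaw -33.422199574966754 z [ 0.001  0.    -1.   ] 6.85
-6.608131131192935e-05 0.0 [ 0.66513634 -0.87296684 -0.65396196]
```

View pics/g3.png

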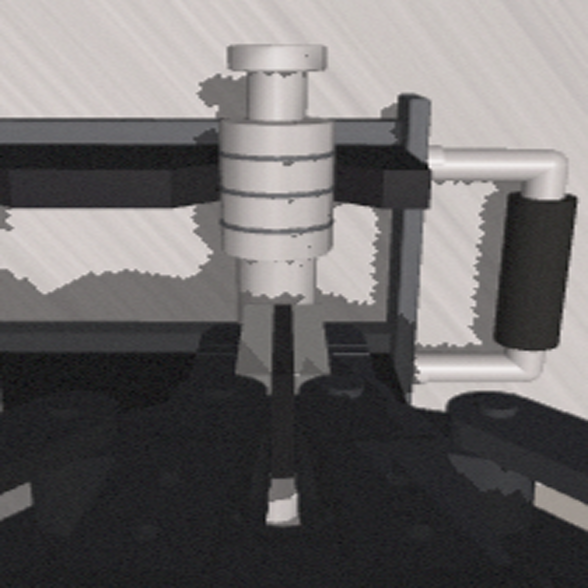

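The spool stayed in the rack, so the fingers closed above it. I'll raise the arm and check the real fingertip height in the scene camera against the reported TCP.

step_arm:
  targets:
    - {"travel": [0, 0, 0.08], "angular": [0, 0, 0], "gripper": 0.0}
    - {"travel": [0, 0, 0.14], "angular": [0, 0, 0], "gripper": 0.0}
    - {"travel": [0, 0, 0.14], "angular": [0, 0, 0], "gripper": 0.0}
    - {"travel": [0, 0, 0.14], "angular": [0, 0, 0], "gripper": 0.0}

```text
t: 7.3
tool_pos: [0.6199, 0.1544, 0.1235]
tool_rot: [2.766, 1.488, 0.004]
contact_force: [-0.3, 0.1, -0.7]
opening: -0.0002
grip_force: 0.0
```

```bash
python3 - <<'E'
import y; from h import *
d=cam('scene');a=d['img'][:,:,::-1].copy();w=cam('wrist')['img'][:,:,::-1]
o=ctrl.get_obs();p=np.array(o['tool_pos']);q=proj(d,[p,p+[0,0,.019],p+[0,0,.04],[.6193,.1544,.0496],[.6185+.038,.154+.0585,.0496]]);print(q)
x,y0=int(q[0,0])-50,int(q[0,1])-40
c=cv2.resize(a[y0:y0+90,x:x+100],None,fx=6,fy=6,interpolation=cv2.INTER_NEAREST)
for k in q: cv2.circle(c,tuple(int(v) for v in ((k-[x,y0])*6+3)),3,(0,0,255),-1)
cv2.imwrite('pics/s3.png',c)
E
```

```text
[0.6199 0.1544 0.1235] yaw -33.42043148589372 z [ 0.003  0.    -1.   ] 7.3
[[246.86471111 247.70609668]
 [246.56663685 242.0525226 ]
 [246.23009934 235.66941586]
 [247.54663772 268.09951661]
 [248.51222655 288.89430817]]
```

View pics/s3.png

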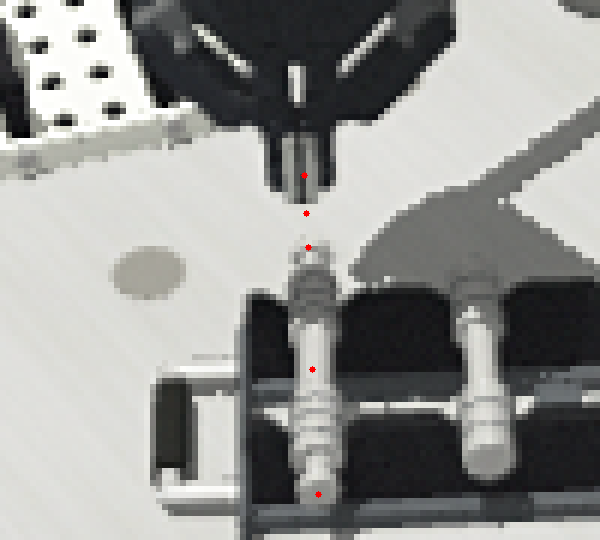

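Spool projections match, but the fingertips appear at crop (300,202) instead of the projected TCP at (307,247), so they are higher than reported. I'll triangulate the tip's far edge from the scene and wrist views.

```bash
python3 - <<'E'
import y; from h import *
o=ctrl.get_obs();p=np.array(o['tool_pos'])
s=cam('scene');w=cam('wrist')
def line(d,u,v):
    a=ray(d,u,v,0.3);b=ray(d,u,v,0.);return a,(b-a)/np.linalg.norm(b-a)
a,m=line(s,246.,240.5);b,n=line(w,281.4,245)
k=np.linalg.lstsq(np.c_[m,-n],b-a,rcond=None)[0];A=a+k[0]*m;B=b+k[1]*n
t=np.radians(-33.4);R=np.array([[np.cos(t),np.sin(t),0],[-np.sin(t),np.cos(t),0],[0,0,1]])
print('gap',np.linalg.norm(A-B),'in tool axes (row,axis,up) mm',R@((A+B)/2-p)*1e3)
R2=cv2.Rodrigues(np.array(w['rvec'],float))[0];print('cam rel tcp',R@(-R2.T@np.array(w['tvec']).ravel()-p))
g=w['img'][:,:,0];print(g[225:262,281],g[250,255:310])
E
```

```text
[0.618  0.1542 0.1204] yaw -33.41984826509527 z [-0.003 -0.    -1.   ] 7.4
gap 0.0014311307498983622 in tool axes (row,axis,up) mm [ 0.2440932  10.82477841 34.48802115]
cam rel tcp [-0.00062676  0.0692219   0.17267813]
[201 200 200 200 198 196 147  95 110 106 110 111 110 108 106 107  87  64
 101  92  54  39  35  33  28  35  37  29  34  36  32  33  33  33  34  36
  30] [ 31  24  36  22  29  32  30  28  26  33  27  27 105 113 110 108 108 109
 111 112 110 106  76  40  34  30  35  28  33  69 107 109 112 113 110 109
 110 113 111 111  44  18  31  34  30  24  31  26  23  29  17  33  26  24
  22]
```

The tip really sits about 31 mm above the reported TCP: gap 1.4 mm, edge at +10.8 mm along the axis as expected. The grasp therefore needs a reported z of about 0. I'll descend with a force check.

step_arm:
  targets:
    - {"travel": [0, 0, -0.05], "angular": [0, 0, 0], "gripper": 0.55}
    - {"travel": [0, 0, -0.05], "angular": [0, 0, 0], "gripper": 0.55}
    - {"travel": [0, 0, -0.05], "angular": [0, 0, 0], "gripper": 0.55}
    - {"travel": [0, 0, -0.05], "angular": [0, 0, 0], "gripper": 0.55}
    - {"travel": [0, 0, -0.05], "angular": [0, 0, 0], "gripper": 0.55}
    - {"travel": [0, 0, -0.1], "angular": [0, 0, 0], "gripper": 0.55}
    - {"travel": [0, 0, -0.14], "angular": [0, 0, 0], "gripper": 0.55}
    - {"travel": [0, 0, -0.16], "angular": [0, 0, 0], "gripper": 0.55}
    - {"travel": [0, 0, -0.17], "angular": [0, 0, 0], "gripper": 0.55}

```text
t: 8.4
tool_pos: [0.6185, 0.1542, 0.0192]
tool_rot: [-2.766, -1.489, 0.002]
contact_force: [-0.5, -0.3, 0.3]
opening: 0.0472
grip_force: 0.0
```

step_arm:
  targets:
    - {"travel": [0, 0, -0.01], "angular": [0, 0, 0], "gripper": 0.55}
    - {"travel": [0, 0, -0.02], "angular": [0, 0, 0], "gripper": 0.55}
    - {"travel": [0, 0, -0.028], "angular": [0, 0, 0], "gripper": 0.55}
    - {"travel": [0, 0, -0.034], "angular": [0, 0, 0], "gripper": 0.55}
    - {"travel": [0, 0, -0.034], "angular": [0, 0, 0], "gripper": 0.55}

```text
t: 8.9
tool_pos: [0.6188, 0.1543, -0.0008]
tool_rot: [-2.766, -1.489, 0.001]
contact_force: [0.1, 0.0, 0.1]
opening: 0.0471
grip_force: 0.0
```

step_arm:
  targets:
    - {"travel": [0, 0, 0], "angular": [0, 0, 0], "gripper": 0.0}
    - {"travel": [0, 0, 0], "angular": [0, 0, 0], "gripper": 0.0}
    - {"travel": [0, 0, 0], "angular": [0, 0, 0], "gripper": 0.0}
    - {"travel": [0, 0, 0], "angular": [0, 0, 0], "gripper": 0.0}
    - {"travel": [0, 0, 0], "angular": [0, 0, 0], "gripper": 0.0}
    - {"travel": [0, 0, 0], "angular": [0, 0, 0], "gripper": 0.0}
  squeeze: 60

```text
t: 9.5
tool_pos: [0.6183, 0.155, 0.0001]
tool_rot: [-2.765, -1.488, 0.002]
contact_force: [-5.4, 1.9, 4.6]
opening: 0.0143
grip_force: 58.4
```

Gripped, but the opening of 14.3 mm on a 16 mm neck and the upward force suggest the tips bite above the axis. I'll reopen, go 8 mm lower and regrip.

step_arm:
  targets:
    - {"travel": [0, 0, 0], "angular": [0, 0, 0], "gripper": 0.5}
    - {"travel": [0, 0, 0], "angular": [0, 0, 0], "gripper": 0.5}
    - {"travel": [0, 0, -0.007], "angular": [0, 0, 0], "gripper": 0.5}
    - {"travel": [0, 0, -0.013], "angular": [0, 0, 0], "gripper": 0.5}
    - {"travel": [0, 0, -0.013], "angular": [0, 0, 0], "gripper": 0}
    - {"travel": [0, 0, -0.013], "angular": [0, 0, 0], "gripper": 0}
    - {"travel": [0, 0, -0.013], "angular": [0, 0, 0], "gripper": 0}
    - {"travel": [0, 0, -0.013], "angular": [0, 0, 0], "gripper": 0}
    - {"travel": [0, 0, -0.013], "angular": [0, 0, 0], "gripper": 0}
    - {"travel": [0, 0, -0.013], "angular": [0, 0, 0], "gripper": 0}
  squeeze: 60

```text
t: 10.5
tool_pos: [0.6181, 0.1547, -0.0086]
tool_rot: [-2.765, -1.488, 0.002]
contact_force: [-4.5, 2.6, 0.9]
opening: 0.0148
grip_force: 58.4
```

```bash
python3 - <<'E'
import y; from h import *
d=cam('scene');a=d['img'][:,:,::-1].copy();w=cam('wrist')['img'][:,:,::-1]
o=np.zeros((590,600,3),np.uint8)
o[:360]=cv2.resize(a[220:310,200:350],None,fx=4,fy=4,interpolation=cv2.INTER_CUBIC)
o[360:590,:560]=w[100:330];cv2.imwrite('pics/g4.png',o)
E
```

```text
[ 0.6181  0.1547 -0.0086] yaw -33.414332677846765 z [-0.002  0.    -1.   ] 10.5
```

View pics/g4.png

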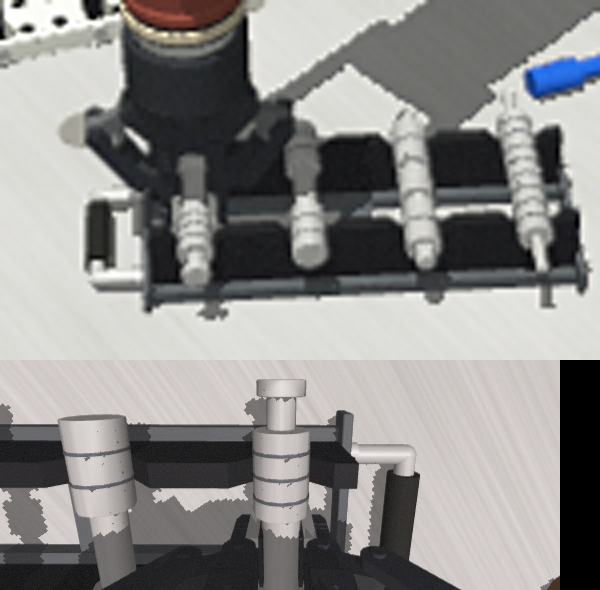

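The fingers now flank the neck and the force is near zero, so this is a good grip. I'll lift.

step_arm:
  targets:
    - {"travel": [0, 0, 0.008], "angular": [0, 0, 0], "gripper": 0}
    - {"travel": [0, 0, 0.02], "angular": [0, 0, 0], "gripper": 0}
    - {"travel": [0, 0, 0.05], "angular": [0, 0, 0], "gripper": 0}
    - {"travel": [0, 0, 0.1], "angular": [0, 0, 0], "gripper": 0}
    - {"travel": [0, 0, 0.16], "angular": [0, 0, 0], "gripper": 0}
    - {"travel": [0, 0, 0.185], "angular": [0, 0, 0], "gripper": 0}
    - {"travel": [0, 0, 0.185], "angular": [0, 0, 0], "gripper": 0}

```text
t: 11.3
tool_pos: [0.6221, 0.1546, 0.1078]
tool_rot: [2.763, 1.487, 0.013]
contact_force: [0.5, 0.5, -2.5]
opening: 0.0144
grip_force: 58.5
```

```bash
python3 - <<'E'
import y; from h import *
w=cam('wrist')['img'][:,:,::-1];cv2.imwrite('pics/g5.png',w)
E
```

```text
[0.6221 0.1546 0.1078] yaw -33.42302983862563 z [ 0.009  0.001 -1.   ] 11.3
```

View pics/g5.png

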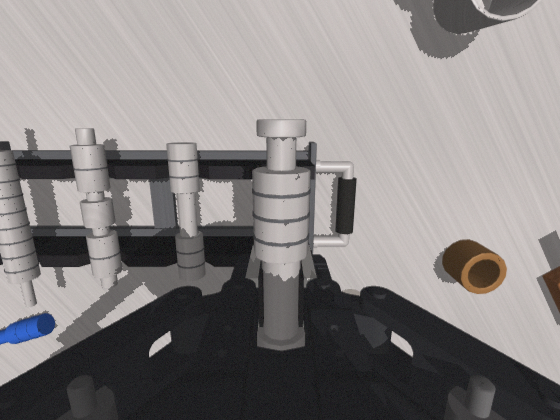

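Held: opening 14.4 mm, weight −2.5 N, spool square in the fingers. Carrying it to the wash rack's first place.

step_arm:
  targets:
    - {"travel": [-0.166, -0.742, 0], "angular": [0, 0, -0.832], "gripper": 0}
    - {"travel": [-0.166, -0.742, 0], "angular": [0, 0, -0.832], "gripper": 0}
    - {"travel": [-0.166, -0.742, 0], "angular": [0, 0, -0.832], "gripper": 0}
    - {"travel": [-0.166, -0.742, 0], "angular": [0, 0, -0.832], "gripper": 0}
    - {"travel": [-0.166, -0.742, 0], "angular": [0, 0, -0.832], "gripper": 0}
    - {"travel": [-0.166, -0.742, 0], "angular": [0, 0, -0.832], "gripper": 0}
    - {"travel": [-0.166, -0.742, 0], "angular": [0, 0, -0.832], "gripper": 0}
    - {"travel": [-0.166, -0.742, 0], "angular": [0, 0, -0.832], "gripper": 0}
    - {"travel": [-0.166, -0.742, 0], "angular": [0, 0, -0.832], "gripper": 0}
    - {"travel": [-0.166, -0.742, 0], "angular": [0, 0, -0.832], "gripper": 0}

```text
t: 12.35
tool_pos: [0.5166, -0.2951, 0.1004]
tool_rot: [-3.099, -0.513, 0.005]
contact_force: [1.2, 0.7, -2.5]
opening: 0.0147
grip_force: 58.9
```

step_arm:
  targets:
    - {"travel": [0, 0, 0], "angular": [0, 0, -0.832], "gripper": 0}
    - {"travel": [0, 0, 0], "angular": [0, 0, -0.832], "gripper": 0}
    - {"travel": [0, 0, 0], "angular": [0, 0, -0.832], "gripper": 0}
    - {"travel": [0, 0, 0], "angular": [0, 0, -0.832], "gripper": 0}
    - {"travel": [0, 0, 0], "angular": [0, 0, -0.832], "gripper": 0}
    - {"travel": [0, 0, 0], "angular": [0, 0, -0.832], "gripper": 0}
    - {"travel": [0, 0, 0], "angular": [0, 0, -0.832], "gripper": 0}
    - {"travel": [0, 0, 0], "angular": [0, 0, -0.832], "gripper": 0}
    - {"travel": [0, 0, 0], "angular": [0, 0, -0.832], "gripper": 0}
    - {"travel": [0, 0, 0], "angular": [0, 0, -0.832], "gripper": 0}

```text
t: 13.35
tool_pos: [0.5194, -0.2908, 0.1027]
tool_rot: [-3.102, 0.499, 0.0]
contact_force: [0.1, 0.1, -3.2]
opening: 0.0145
grip_force: 58.8
```

```bash
python3 y.py
```

```text
[ 0.5194 -0.2908  0.1027] yaw -108.28095971773209 z [-0.  0. -1.] 13.35
```

Pose is right. Now lowering.

step_arm:
  targets:
    - {"travel": [0, 0, -0.05], "angular": [0, 0, 0], "gripper": 0}
    - {"travel": [0, 0, -0.1], "angular": [0, 0, 0], "gripper": 0}
    - {"travel": [0, 0, -0.13], "angular": [0, 0, 0], "gripper": 0}
    - {"travel": [0, 0, -0.15], "angular": [0, 0, 0], "gripper": 0}
    - {"travel": [0, 0, -0.16], "angular": [0, 0, 0], "gripper": 0}
    - {"travel": [0, 0, -0.167], "angular": [0, 0, 0], "gripper": 0}
    - {"travel": [0, 0, -0.174], "angular": [0, 0, 0], "gripper": 0}
    - {"travel": [0, 0, -0.179], "angular": [0, 0, 0], "gripper": 0}
    - {"travel": [0, 0, -0.182], "angular": [0, 0, 0], "gripper": 0}
    - {"travel": [0, 0, -0.182], "angular": [0, 0, 0], "gripper": 0}

```text
t: 14.35
tool_pos: [0.5195, -0.2909, -0.0063]
tool_rot: [3.102, -0.5, 0.0]
contact_force: [-0.2, 0.3, -2.7]
opening: 0.0147
grip_force: 58.9
```

step_arm:
  targets:
    - {"travel": [0, 0, -0.002], "angular": [0, 0, 0], "gripper": 0}
    - {"travel": [0, 0, -0.004], "angular": [0, 0, 0], "gripper": 0}
    - {"travel": [0, 0, -0.004], "angular": [0, 0, 0], "gripper": 0}

```text
t: 14.65
tool_pos: [0.5198, -0.2909, -0.0083]
tool_rot: [-3.102, 0.5, -0.001]
contact_force: [-0.4, 1.6, 0.2]
opening: 0.0142
grip_force: 59.2
```

Seated: the load has gone off the tool. I'll release and lift.

step_arm:
  targets:
    - {"travel": [0, 0, 0], "angular": [0, 0, 0], "gripper": 0.3}
    - {"travel": [0, 0, 0], "angular": [0, 0, 0], "gripper": 0.5}
    - {"travel": [0, 0, 0], "angular": [0, 0, 0], "gripper": 0.5}
    - {"travel": [0, 0, 0], "angular": [0, 0, 0], "gripper": 0.5}
    - {"travel": [0, 0, 0.05], "angular": [0, 0, 0], "gripper": 0.5}
    - {"travel": [0, 0, 0.12], "angular": [0, 0, 0], "gripper": 0.5}
    - {"travel": [0, 0, 0.18], "angular": [0, 0, 0], "gripper": 0.5}
    - {"travel": [0, 0, 0.18], "angular": [0, 0, 0], "gripper": 0.5}

```text
t: 15.45
tool_pos: [0.5232, -0.2937, 0.1066]
tool_rot: [3.096, -0.499, 0.017]
contact_force: [1.0, -1.0, 1.5]
opening: 0.0428
grip_force: 0.0
```

```bash
cat > chk.py <<'E'
# bright spool profile along expected places from the wrist/top view: print mean brightness blob centres
from h import *
import sys
def spool(d,c,ang,L,rng=.02,z=.0496):
    """local bright-strip centre/extents of a spool near place c (row angle ang deg)"""
    a=np.radians(ang);ex=np.array([np.cos(a),np.sin(a),0]);ey=np.array([-np.sin(a),np.cos(a),0])
    g=cv2.cvtColor(d['img'],cv2.COLOR_RGB2GRAY)
    xs=np.arange(-rng,rng+1e-6,.001);ys=np.arange(-.1,.1001,.001)
    P=np.array([np.r_[c,z]+x*ex+y*ey for y in ys for x in xs])
    q=proj(d,P).astype(np.float32).reshape(len(ys),len(xs),2)
    return cv2.remap(g,q[...,0],q[...,1],cv2.INTER_LINEAR)
E
python3 - <<'E'
import y
from chk import *
d=cam('wrist','p1.png')
im=spool(d,(.5195,-.2910),-108.3,.14,.03)
cv2.imwrite('pics/rect1.png',im)
# over the black combs (y=+-36): bright centroid across the row
for yy in(36,-36):
    s=im[100+yy-3:100+yy+4].mean(0); w=np.clip(s-90,0,None); print(yy,(w*np.arange(-30,31)).sum()/w.sum(),s[::5].astype(int))
print(im[:,25:36].mean(1)[::4].astype(int))
E
```

```text
[ 0.5232 -0.2937  0.1066] yaw -108.30045601335866 z [ 0.01  -0.007 -1.   ] 15.45
36 -0.19689922480620187 [ 50  50  34  32 124 167 171 145  67  35  44  46 124]
-36 0.19323671497584752 [25 24 22 23 78 95 93 92 63 25 24 25 92]
[ 98  97 100 105 105 117 106  93  82  90  91  95  89  94  94  88  95  61
  95  94 126 149 158 162 162 164 164 165 162 166 168 151 171 122 173 174
 174 176 146 149 151 169 178 145 178 175 176 176 174 174 175]
```

The spool is centred in its notches to about 0.2 mm on both combs. Next is the short spool at (0.5615, 0.1942).

step_arm:
  targets:
    - {"travel": [0.07, 0.809, 0], "angular": [0, 0, 0.832], "gripper": 0.5}
    - {"travel": [0.07, 0.809, 0], "angular": [0, 0, 0.832], "gripper": 0.5}
    - {"travel": [0.07, 0.809, 0], "angular": [0, 0, 0.832], "gripper": 0.5}
    - {"travel": [0.07, 0.809, 0], "angular": [0, 0, 0.832], "gripper": 0.5}
    - {"travel": [0.07, 0.809, 0], "angular": [0, 0, 0.832], "gripper": 0.5}
    - {"travel": [0.07, 0.809, 0], "angular": [0, 0, 0.832], "gripper": 0.5}
    - {"travel": [0.07, 0.809, 0], "angular": [0, 0, 0.832], "gripper": 0.5}
    - {"travel": [0.07, 0.809, 0], "angular": [0, 0, 0.832], "gripper": 0.5}
    - {"travel": [0.07, 0.809, 0], "angular": [0, 0, 0.832], "gripper": 0.5}
    - {"travel": [0.07, 0.809, 0], "angular": [0, 0, 0.832], "gripper": 0.5}

```text
t: 16.5
tool_pos: [0.56, 0.1971, 0.0972]
tool_rot: [-3.097, -0.525, 0.004]
contact_force: [0.5, -0.3, -0.7]
opening: 0.043
grip_force: 0.0
```

step_arm:
  targets:
    - {"travel": [0, 0, 0], "angular": [0, 0, 0.832], "gripper": 0.5}
    - {"travel": [0, 0, 0], "angular": [0, 0, 0.832], "gripper": 0.5}
    - {"travel": [0, 0, 0], "angular": [0, 0, 0.832], "gripper": 0.5}
    - {"travel": [0, 0, 0], "angular": [0, 0, 0.832], "gripper": 0.5}
    - {"travel": [0, 0, 0], "angular": [0, 0, 0.832], "gripper": 0.5}
    - {"travel": [0, 0, 0], "angular": [0, 0, 0.832], "gripper": 0.5}
    - {"travel": [0, 0, 0], "angular": [0, 0, 0.832], "gripper": 0.5}
    - {"travel": [0, 0, 0], "angular": [0, 0, 0.832], "gripper": 0.5}

```text
t: 17.3
tool_pos: [0.561, 0.1944, 0.0985]
tool_rot: [-2.767, -1.488, 0.002]
contact_force: [0.5, 0.7, 1.2]
opening: 0.0428
grip_force: 0.0
```

```bash
python3 - <<'E'
import y
from chk import *
w=cam('wrist','p2.png')
for n,c in(('short',(.5613,.1941)),('triple',(.5027,.2325))):
    im=spool(w,c,-33.3,.14,.03)
    for yy in(36,-36):
        s=im[100+yy-3:100+yy+4].mean(0)[8:53]; ww=np.clip(s-75,0,None); print(n,yy,(ww*np.arange(-22,23)).sum()/ww.sum(),s[::4].astype(int))
t=cam('top','t2.png')
im=spool(t,(.5195,-.2910),-108.3,.14,.03); 
for yy in(36,-36):
    s=im[100+yy-3:100+yy+4].mean(0); print(yy,s[::5].astype(int))
E
```

```text
[0.561  0.1944 0.0985] yaw -33.471637637460056 z [-0.001 -0.    -1.   ] 17.3
short 36 -0.7921511627906977 [ 46  39  40 142 184 215 205 182  60  35  36  51]
short -36 -1.7403011001737116 [ 27  27  27  93  99 107 101  93  36  27  26  27]
triple 36 -2.597934395228744 [ 40  41  43 165 187 184 169 144  40  38  46  47]
triple -36 -0.6673602080624188 [ 27  27  41 101 107 100  95  87  33  31  65  96]
36 [ 30  31  24  24  71 119 138 123  85  24  20  28 102]
-36 [ 33  32  27  26  73 120 142 125  81  23  22  29 101]
```

The lap row sits about 1 mm toward −x from my estimate, so I'll correct for that, descend and grip the short spool.

step_arm:
  targets:
    - {"travel": [-0.001, 0.001, -0.05], "angular": [0, 0, 0], "gripper": 0.5}
    - {"travel": [-0.001, 0.001, -0.1], "angular": [0, 0, 0], "gripper": 0.5}
    - {"travel": [-0.001, 0.001, -0.13], "angular": [0, 0, 0], "gripper": 0.5}
    - {"travel": [-0.001, 0.001, -0.155], "angular": [0, 0, 0], "gripper": 0.5}
    - {"travel": [-0.001, 0.001, -0.17], "angular": [0, 0, 0], "gripper": 0.5}
    - {"travel": [-0.001, 0.001, -0.178], "angular": [0, 0, 0], "gripper": 0.5}
    - {"travel": [-0.001, 0.001, -0.178], "angular": [0, 0, 0], "gripper": 0.5}

```text
t: 18.1
tool_pos: [0.5609, 0.1952, -0.0076]
tool_rot: [-2.766, -1.489, 0.0]
contact_force: [0.0, -0.1, 1.0]
opening: 0.0428
grip_force: 0.0
```

step_arm:
  targets:
    - {"travel": [0, 0, 0], "angular": [0, 0, 0], "gripper": 0}
    - {"travel": [0, 0, 0], "angular": [0, 0, 0], "gripper": 0}
    - {"travel": [0, 0, 0], "angular": [0, 0, 0], "gripper": 0}
    - {"travel": [0, 0, 0], "angular": [0, 0, 0], "gripper": 0}
    - {"travel": [0, 0, 0], "angular": [0, 0, 0], "gripper": 0}
    - {"travel": [0, 0, 0], "angular": [0, 0, 0], "gripper": 0}
  squeeze: 60

```text
t: 18.7
tool_pos: [0.5614, 0.1956, -0.0064]
tool_rot: [-2.766, -1.489, -0.002]
contact_force: [-2.9, 0.9, 5.2]
opening: 0.0124
grip_force: 58.5
```

Opening is 12.4 mm on a 14 mm neck, the same −1.5 mm offset as before. Lifting.

step_arm:
  targets:
    - {"travel": [0, 0, 0.008], "angular": [0, 0, 0], "gripper": 0}
    - {"travel": [0, 0, 0.02], "angular": [0, 0, 0], "gripper": 0}
    - {"travel": [0, 0, 0.05], "angular": [0, 0, 0], "gripper": 0}
    - {"travel": [0, 0, 0.1], "angular": [0, 0, 0], "gripper": 0}
    - {"travel": [0, 0, 0.16], "angular": [0, 0, 0], "gripper": 0}
    - {"travel": [0, 0, 0.18], "angular": [0, 0, 0], "gripper": 0}
    - {"travel": [0, 0, 0.18], "angular": [0, 0, 0], "gripper": 0}

```text
t: 19.4
tool_pos: [0.5626, 0.1954, 0.103]
tool_rot: [2.765, 1.488, 0.008]
contact_force: [-0.3, 0.3, -3.3]
opening: 0.0126
grip_force: 58.5
```

step_arm:
  targets:
    - {"travel": [-0.032, -0.7, 0], "angular": [0, 0, -0.832], "gripper": 0}
    - {"travel": [-0.032, -0.7, 0], "angular": [0, 0, -0.832], "gripper": 0}
    - {"travel": [-0.032, -0.7, 0], "angular": [0, 0, -0.832], "gripper": 0}
    - {"travel": [-0.032, -0.7, 0], "angular": [0, 0, -0.832], "gripper": 0}
    - {"travel": [-0.032, -0.7, 0], "angular": [0, 0, -0.832], "gripper": 0}
    - {"travel": [-0.032, -0.7, 0], "angular": [0, 0, -0.832], "gripper": 0}
    - {"travel": [-0.032, -0.7, 0], "angular": [0, 0, -0.832], "gripper": 0}
    - {"travel": [-0.032, -0.7, 0], "angular": [0, 0, -0.832], "gripper": 0}
    - {"travel": [-0.032, -0.7, 0], "angular": [0, 0, -0.832], "gripper": 0}
    - {"travel": [-0.032, -0.7, 0], "angular": [0, 0, -0.832], "gripper": 0}

```text
t: 20.4
tool_pos: [0.5397, -0.2273, 0.0975]
tool_rot: [-3.097, -0.515, 0.005]
contact_force: [0.7, -0.1, -3.3]
opening: 0.0121
grip_force: 58.8
```

step_arm:
  targets:
    - {"travel": [0, 0, 0], "angular": [0, 0, -0.832], "gripper": 0}
    - {"travel": [0, 0, 0], "angular": [0, 0, -0.832], "gripper": 0}
    - {"travel": [0, 0, 0], "angular": [0, 0, -0.832], "gripper": 0}
    - {"travel": [0, 0, 0], "angular": [0, 0, -0.832], "gripper": 0}
    - {"travel": [0, 0, 0], "angular": [0, 0, -0.832], "gripper": 0}
    - {"travel": [0, 0, 0], "angular": [0, 0, -0.832], "gripper": 0}
    - {"travel": [0, 0, 0], "angular": [0, 0, -0.832], "gripper": 0}
    - {"travel": [0, 0, 0], "angular": [0, 0, -0.832], "gripper": 0}
    - {"travel": [0, 0, 0], "angular": [0, 0, -0.832], "gripper": 0}
    - {"travel": [0, 0, 0], "angular": [0, 0, -0.832], "gripper": 0}

```text
t: 21.4
tool_pos: [0.5416, -0.2248, 0.1004]
tool_rot: [-3.102, 0.499, 0.0]
contact_force: [0.2, 0.3, -3.4]
opening: 0.0126
grip_force: 58.9
```

```bash
python3 y.py
```

```text
[ 0.5416 -0.2248  0.1004] yaw -108.2803102719079 z [-0.  0. -1.] 21.4
```

step_arm:
  targets:
    - {"travel": [0, 0, -0.05], "angular": [0, 0, 0], "gripper": 0}
    - {"travel": [0, 0, -0.1], "angular": [0, 0, 0], "gripper": 0}
    - {"travel": [0, 0, -0.13], "angular": [0, 0, 0], "gripper": 0}
    - {"travel": [0, 0, -0.145], "angular": [0, 0, 0], "gripper": 0}
    - {"travel": [0, 0, -0.155], "angular": [0, 0, 0], "gripper": 0}
    - {"travel": [0, 0, -0.163], "angular": [0, 0, 0], "gripper": 0}
    - {"travel": [0, 0, -0.17], "angular": [0, 0, 0], "gripper": 0}
    - {"travel": [0, 0, -0.175], "angular": [0, 0, 0], "gripper": 0}
    - {"travel": [0, 0, -0.178], "angular": [0, 0, 0], "gripper": 0}
    - {"travel": [0, 0, -0.178], "angular": [0, 0, 0], "gripper": 0}

```text
t: 22.4
tool_pos: [0.5422, -0.2249, -0.0057]
tool_rot: [-3.101, 0.5, -0.002]
contact_force: [-0.4, 1.1, -1.7]
opening: 0.0123
grip_force: 59.2
```

Nearly seated. One more millimetre down, then release and lift.

step_arm:
  targets:
    - {"travel": [0, 0, -0.002], "angular": [0, 0, 0], "gripper": 0}
    - {"travel": [0, 0, -0.002], "angular": [0, 0, 0], "gripper": 0}

```text
t: 22.6
tool_pos: [0.5425, -0.2247, -0.0061]
tool_rot: [-3.101, 0.499, -0.002]
contact_force: [-2.0, 3.8, 6.1]
opening: 0.0122
grip_force: 59.7
```

step_arm:
  targets:
    - {"travel": [0, 0, 0], "angular": [0, 0, 0], "gripper": 0.3}
    - {"travel": [0, 0, 0], "angular": [0, 0, 0], "gripper": 0.5}
    - {"travel": [0, 0, 0], "angular": [0, 0, 0], "gripper": 0.5}
    - {"travel": [0, 0, 0], "angular": [0, 0, 0], "gripper": 0.5}
    - {"travel": [0, 0, 0.05], "angular": [0, 0, 0], "gripper": 0.5}
    - {"travel": [0, 0, 0.12], "angular": [0, 0, 0], "gripper": 0.5}
    - {"travel": [0, 0, 0.18], "angular": [0, 0, 0], "gripper": 0.5}
    - {"travel": [0, 0, 0.18], "angular": [0, 0, 0], "gripper": 0.5}
    - {"travel": [0, 0, 0.18], "angular": [0, 0, 0], "gripper": 0.5}

```text
t: 23.5
tool_pos: [0.5423, -0.2254, 0.1016]
tool_rot: [3.101, -0.499, 0.004]
contact_force: [-0.8, 0.1, 0.2]
opening: 0.0425
grip_force: 0.0
```

```bash
cat > v.py <<'E'
import y
from chk import *
def rep(w,places,ang):
    for n,c in places:
        im=spool(w,c,ang,.14,.03)
        for yy in(36,-36):
            s=im[100+yy-3:100+yy+4].mean(0)[8:53]; ww=np.clip(s-70,0,None); print(n,yy,round((ww*np.arange(-22,23)).sum()/ww.sum(),2),s[::4].astype(int))
E
python3 - <<'E'
from v import *
rep(cam('wrist'),[('collar',(.5195,-.2910)),('short',(.5415,-.2245))],-108.3)
E
```

```text
[ 0.5423 -0.2254  0.1016] yaw -108.30294896778254 z [ 0.002 -0.001 -1.   ] 23.5
collar 36 0.82 [ 46  32  34  98 139 169 183 160 127  35  36  41]
collar -36 -2.44 [104  53  32  62  86  96  98  95  88  25  24  23]
short 36 -1.16 [ 51  33  34 138 170 194 173 146  73  35  37  48]
short -36 -0.51 [24 23 24 77 87 93 88 85 62 25 24 24]
```

Both are seated. Next is the triple, aiming at (0.5027, 0.2346).

step_arm:
  targets:
    - {"travel": [-0.065, 0.765, 0], "angular": [0, 0, 0.834], "gripper": 0.5}
    - {"travel": [-0.065, 0.765, 0], "angular": [0, 0, 0.834], "gripper": 0.5}
    - {"travel": [-0.065, 0.765, 0], "angular": [0, 0, 0.834], "gripper": 0.5}
    - {"travel": [-0.065, 0.765, 0], "angular": [0, 0, 0.834], "gripper": 0.5}
    - {"travel": [-0.065, 0.765, 0], "angular": [0, 0, 0.834], "gripper": 0.5}
    - {"travel": [-0.065, 0.765, 0], "angular": [0, 0, 0.834], "gripper": 0.5}
    - {"travel": [-0.065, 0.765, 0], "angular": [0, 0, 0.834], "gripper": 0.5}
    - {"travel": [-0.065, 0.765, 0], "angular": [0, 0, 0.834], "gripper": 0.5}
    - {"travel": [-0.065, 0.765, 0], "angular": [0, 0, 0.834], "gripper": 0.5}
    - {"travel": [-0.065, 0.765, 0], "angular": [0, 0, 0.834], "gripper": 0.5}

```text
t: 24.55
tool_pos: [0.5001, 0.2377, 0.098]
tool_rot: [-3.096, -0.532, 0.006]
contact_force: [-0.1, 0.3, -0.5]
opening: 0.0427
grip_force: 0.0
```

step_arm:
  targets:
    - {"travel": [0, 0, 0], "angular": [0, 0, 0.834], "gripper": 0.5}
    - {"travel": [0, 0, 0], "angular": [0, 0, 0.834], "gripper": 0.5}
    - {"travel": [0, 0, 0], "angular": [0, 0, 0.834], "gripper": 0.5}
    - {"travel": [0, 0, 0], "angular": [0, 0, 0.834], "gripper": 0.5}
    - {"travel": [0, 0, 0], "angular": [0, 0, 0.834], "gripper": 0.5}
    - {"travel": [0, 0, 0], "angular": [0, 0, 0.834], "gripper": 0.5}
    - {"travel": [0, 0, 0], "angular": [0, 0, 0.834], "gripper": 0.5}
    - {"travel": [0, 0, 0], "angular": [0, 0, 0.834], "gripper": 0.5}

```text
t: 25.35
tool_pos: [0.5022, 0.2337, 0.0996]
tool_rot: [-2.765, -1.492, 0.002]
contact_force: [-0.6, 1.0, 0.5]
opening: 0.0428
grip_force: 0.0
```

```bash
python3 - <<'E'
from v import *
w=cam('wrist')
rep(w,[('triple',(.5027,.2325)),('tailed',(.4442,.2709))],-33.3)
im=spool(w,(.5027,.2325),-33.3,.14,.03);print('axial y=-100..100/3',im[:,27:32].mean(1)[::3].astype(int))
im=spool(w,(.4442,.2709),-33.3,.14,.03);print('axial',im[:,27:32].mean(1)[::3].astype(int))
E
```

```text
[0.5022 0.2337 0.0996] yaw -33.308917795961044 z [-0.001 -0.    -1.   ] 25.35
triple 36 -0.75 [ 45  40  39 124 166 191 178 162  60  36  35  52]
triple -36 -1.61 [ 28  28  27  88  99 104  98  90  34  28  27  27]
tailed 36 -2.21 [ 39  40  43 158 177 179 173 147  40  36  47  47]
tailed -36 -0.06 [ 28  27  41  99 104  96  94  85  32  30  78  92]
axial y=-100..100/3 [199 201 200 198 199 199 196 196 197 199 200 198 195 194 195 107 108 109
 109 109  88 109 110 108 108 110 108  92 112 167 198 196 198 198 194 195
 183 196 199 172 201 202 203 203 202 129 203 203 203 202 202 163 208 206
 205 198 202 201 201 200 202 202 201 198 199 199 199]
axial [ 34  35  32  33  33  30  32  33  32  32  31  33  39  30  33  51  67 101
 107 107 105  94 107 106 107  72 107 107 188 117 195 195 195 159 195 195
 196 190 190 196 196 195 166 196 196 196 128 196 196 198 186 187 188 191
 191 193 195 194 195 203 203 201 199 201 203 203 201]
```

step_arm:
  targets:
    - {"travel": [0, 0, -0.05], "angular": [0, 0, 0], "gripper": 0.5}
    - {"travel": [0, 0, -0.1], "angular": [0, 0, 0], "gripper": 0.5}
    - {"travel": [0, 0, -0.13], "angular": [0, 0, 0], "gripper": 0.5}
    - {"travel": [0, 0, -0.155], "angular": [0, 0, 0], "gripper": 0.5}
    - {"travel": [0, 0, -0.17], "angular": [0, 0, 0], "gripper": 0.5}
    - {"travel": [0, 0, -0.179], "angular": [0, 0, 0], "gripper": 0.5}
    - {"travel": [0, 0, -0.179], "angular": [0, 0, 0], "gripper": 0.5}

```text
t: 26.1
tool_pos: [0.5026, 0.2341, -0.0071]
tool_rot: [-2.764, -1.493, 0.0]
contact_force: [0.6, 0.6, -0.1]
opening: 0.0427
grip_force: 0.0
```

step_arm:
  targets:
    - {"travel": [0, 0, 0], "angular": [0, 0, 0], "gripper": 0}
    - {"travel": [0, 0, 0], "angular": [0, 0, 0], "gripper": 0}
    - {"travel": [0, 0, 0], "angular": [0, 0, 0], "gripper": 0}
    - {"travel": [0, 0, 0], "angular": [0, 0, 0], "gripper": 0}
    - {"travel": [0, 0, 0], "angular": [0, 0, 0], "gripper": 0}
    - {"travel": [0, 0, 0], "angular": [0, 0, 0], "gripper": 0}
  squeeze: 60

```text
t: 26.7
tool_pos: [0.5032, 0.2346, -0.0058]
tool_rot: [-2.764, -1.493, -0.002]
contact_force: [-2.9, 1.1, 5.4]
opening: 0.0206
grip_force: 58.7
```

step_arm:
  targets:
    - {"travel": [0, 0, 0.008], "angular": [0, 0, 0], "gripper": 0}
    - {"travel": [0, 0, 0.02], "angular": [0, 0, 0], "gripper": 0}
    - {"travel": [0, 0, 0.05], "angular": [0, 0, 0], "gripper": 0}
    - {"travel": [0, 0, 0.1], "angular": [0, 0, 0], "gripper": 0}
    - {"travel": [0, 0, 0.16], "angular": [0, 0, 0], "gripper": 0}
    - {"travel": [0, 0, 0.18], "angular": [0, 0, 0], "gripper": 0}
    - {"travel": [0, 0, 0.18], "angular": [0, 0, 0], "gripper": 0}
    - {"travel": [0, 0, 0.18], "angular": [0, 0, 0], "gripper": 0}

```text
t: 27.5
tool_pos: [0.5016, 0.2337, 0.0994]
tool_rot: [-2.764, -1.493, 0.003]
contact_force: [-0.5, -0.2, -3.5]
opening: 0.0206
grip_force: 58.8
```

step_arm:
  targets:
    - {"travel": [0.102, -0.653, 0], "angular": [0, 0, -0.833], "gripper": 0}
    - {"travel": [0.102, -0.653, 0], "angular": [0, 0, -0.833], "gripper": 0}
    - {"travel": [0.102, -0.653, 0], "angular": [0, 0, -0.833], "gripper": 0}
    - {"travel": [0.102, -0.653, 0], "angular": [0, 0, -0.833], "gripper": 0}
    - {"travel": [0.102, -0.653, 0], "angular": [0, 0, -0.833], "gripper": 0}
    - {"travel": [0.102, -0.653, 0], "angular": [0, 0, -0.833], "gripper": 0}
    - {"travel": [0.102, -0.653, 0], "angular": [0, 0, -0.833], "gripper": 0}
    - {"travel": [0.102, -0.653, 0], "angular": [0, 0, -0.833], "gripper": 0}
    - {"travel": [0.102, -0.653, 0], "angular": [0, 0, -0.833], "gripper": 0}
    - {"travel": [0.102, -0.653, 0], "angular": [0, 0, -0.833], "gripper": 0}

```text
t: 28.5
tool_pos: [0.5621, -0.158, 0.0981]
tool_rot: [-3.095, -0.522, 0.006]
contact_force: [0.2, -0.4, -3.1]
opening: 0.0202
grip_force: 59.4
```

step_arm:
  targets:
    - {"travel": [0, 0, 0], "angular": [0, 0, -0.833], "gripper": 0}
    - {"travel": [0, 0, 0], "angular": [0, 0, -0.833], "gripper": 0}
    - {"travel": [0, 0, 0], "angular": [0, 0, -0.833], "gripper": 0}
    - {"travel": [0, 0, 0], "angular": [0, 0, -0.833], "gripper": 0}
    - {"travel": [0, 0, 0], "angular": [0, 0, -0.833], "gripper": 0}
    - {"travel": [0, 0, 0], "angular": [0, 0, -0.833], "gripper": 0}
    - {"travel": [0, 0, 0], "angular": [0, 0, -0.833], "gripper": 0}
    - {"travel": [0, 0, 0], "angular": [0, 0, -0.833], "gripper": 0}
    - {"travel": [0, 0, 0], "angular": [0, 0, -0.833], "gripper": 0}
    - {"travel": [0, 0, 0], "angular": [0, 0, -0.833], "gripper": 0}

```text
t: 29.5
tool_pos: [0.5638, -0.1576, 0.101]
tool_rot: [-3.102, 0.497, 0.0]
contact_force: [-0.1, 1.3, -2.7]
opening: 0.0204
grip_force: 59.5
```

```bash
python3 y.py
```

```text
[ 0.5638 -0.1576  0.101 ] yaw -108.18823466946924 z [-0.  0. -1.] 29.5
```

step_arm:
  targets:
    - {"travel": [0, -0.001, -0.05], "angular": [0, 0, 0], "gripper": 0}
    - {"travel": [0, -0.001, -0.1], "angular": [0, 0, 0], "gripper": 0}
    - {"travel": [0, -0.001, -0.13], "angular": [0, 0, 0], "gripper": 0}
    - {"travel": [0, -0.001, -0.145], "angular": [0, 0, 0], "gripper": 0}
    - {"travel": [0, -0.001, -0.155], "angular": [0, 0, 0], "gripper": 0}
    - {"travel": [0, -0.001, -0.163], "angular": [0, 0, 0], "gripper": 0}
    - {"travel": [0, -0.001, -0.17], "angular": [0, 0, 0], "gripper": 0}
    - {"travel": [0, -0.001, -0.175], "angular": [0, 0, 0], "gripper": 0}
    - {"travel": [0, -0.001, -0.178], "angular": [0, 0, 0], "gripper": 0}
    - {"travel": [0, -0.001, -0.178], "angular": [0, 0, 0], "gripper": 0}

```text
t: 30.5
tool_pos: [0.5644, -0.1583, -0.0052]
tool_rot: [-3.102, 0.497, -0.002]
contact_force: [-0.5, 1.0, -2.2]
opening: 0.0204
grip_force: 59.7
```

step_arm:
  targets:
    - {"travel": [0, 0, -0.002], "angular": [0, 0, 0], "gripper": 0}
    - {"travel": [0, 0, -0.002], "angular": [0, 0, 0], "gripper": 0}
    - {"travel": [0, 0, -0.002], "angular": [0, 0, 0], "gripper": 0}

```text
t: 30.8
tool_pos: [0.5647, -0.1581, -0.0057]
tool_rot: [-3.102, 0.497, -0.002]
contact_force: [-2.4, 3.4, 4.9]
opening: 0.0207
grip_force: 60.3
```

step_arm:
  targets:
    - {"travel": [0, 0, 0], "angular": [0, 0, 0], "gripper": 0.3}
    - {"travel": [0, 0, 0], "angular": [0, 0, 0], "gripper": 0.5}
    - {"travel": [0, 0, 0], "angular": [0, 0, 0], "gripper": 0.5}
    - {"travel": [0, 0, 0], "angular": [0, 0, 0], "gripper": 0.5}
    - {"travel": [0, 0, 0.05], "angular": [0, 0, 0], "gripper": 0.5}
    - {"travel": [0, 0, 0.12], "angular": [0, 0, 0], "gripper": 0.5}
    - {"travel": [0, 0, 0.18], "angular": [0, 0, 0], "gripper": 0.5}
    - {"travel": [0, 0, 0.18], "angular": [0, 0, 0], "gripper": 0.5}
    - {"travel": [0, 0, 0.18], "angular": [0, 0, 0], "gripper": 0.5}

```text
t: 31.7
tool_pos: [0.5645, -0.1587, 0.1021]
tool_rot: [3.101, -0.497, 0.004]
contact_force: [-0.2, -0.5, -1.4]
opening: 0.0426
grip_force: 0.0
```

```bash
python3 - <<'E'
from v import *
rep(cam('wrist'),[('short',(.5415,-.2245)),('triple',(.5635,-.1581))],-108.3)
E
```

```text
[ 0.5645 -0.1587  0.1021] yaw -108.21606576694789 z [ 0.002 -0.001 -1.   ] 31.7
short 36 0.75 [ 46  34  35 106 150 175 193 171 137  35  35  41]
short -36 -3.29 [105  53  31  63  80  86  94  90  81  24  25  25]
triple 36 -1.28 [ 51  33  32 126 160 179 159 136  70  34  37  49]
triple -36 -0.69 [ 25  23  23  77  94 100  96  87  59  25  25  28]
```

Triple is seated. Last is the tailed spool, aiming at (0.4427, 0.2707).

step_arm:
  targets:
    - {"travel": [-0.202, 0.715, 0], "angular": [0, 0, 0.832], "gripper": 0.5}
    - {"travel": [-0.202, 0.715, 0], "angular": [0, 0, 0.832], "gripper": 0.5}
    - {"travel": [-0.202, 0.715, 0], "angular": [0, 0, 0.832], "gripper": 0.5}
    - {"travel": [-0.202, 0.715, 0], "angular": [0, 0, 0.832], "gripper": 0.5}
    - {"travel": [-0.202, 0.715, 0], "angular": [0, 0, 0.832], "gripper": 0.5}
    - {"travel": [-0.202, 0.715, 0], "angular": [0, 0, 0.832], "gripper": 0.5}
    - {"travel": [-0.202, 0.715, 0], "angular": [0, 0, 0.832], "gripper": 0.5}
    - {"travel": [-0.202, 0.715, 0], "angular": [0, 0, 0.832], "gripper": 0.5}
    - {"travel": [-0.202, 0.715, 0], "angular": [0, 0, 0.832], "gripper": 0.5}
    - {"travel": [-0.202, 0.715, 0], "angular": [0, 0, 0.832], "gripper": 0.5}

```text
t: 32.75
tool_pos: [0.4393, 0.2743, 0.0986]
tool_rot: [-3.095, -0.535, 0.007]
contact_force: [0.8, -0.4, -0.2]
opening: 0.0426
grip_force: 0.0
```

step_arm:
  targets:
    - {"travel": [0, 0, 0], "angular": [0, 0, 0.832], "gripper": 0.5}
    - {"travel": [0, 0, 0], "angular": [0, 0, 0.832], "gripper": 0.5}
    - {"travel": [0, 0, 0], "angular": [0, 0, 0.832], "gripper": 0.5}
    - {"travel": [0, 0, 0], "angular": [0, 0, 0.832], "gripper": 0.5}
    - {"travel": [0, 0, 0], "angular": [0, 0, 0.832], "gripper": 0.5}
    - {"travel": [0, 0, 0], "angular": [0, 0, 0.832], "gripper": 0.5}
    - {"travel": [0, 0, 0], "angular": [0, 0, 0.832], "gripper": 0.5}
    - {"travel": [0, 0, 0], "angular": [0, 0, 0.832], "gripper": 0.5}

```text
t: 33.55
tool_pos: [0.4423, 0.2702, 0.1002]
tool_rot: [-2.766, -1.489, 0.002]
contact_force: [0.2, -0.0, -0.2]
opening: 0.0425
grip_force: 0.0
```

```bash
python3 - <<'E'
from v import *
w=cam('wrist')
rep(w,[('tailed',(.4442,.2709))],-33.3)
# axial ends of bright body: sample at x=-14..-8 vs +/-: print near +y end
im=spool(w,(.4442,.2709),-33.3,.14,.03)
for y0 in range(40,92,4): print(y0,im[100+y0,16:44:3])
E
```

```text
[0.4423 0.2702 0.1002] yaw -33.400520182265446 z [-0.001 -0.001 -1.   ] 33.55
tailed 36 -0.54 [ 46  39  40 115 154 177 169 158  57  33  36  52]
tailed -36 -1.99 [27 27 26 88 94 99 92 85 35 27 25 27]
40 [ 31 112 146 174 193 193 185 167  54  29]
44 [ 63 107 144 174 194 195 188 168 108 103]
48 [104 109 141 165 168 168 173 162 108 105]
52 [202 108 110 130 197 177 198 198 195 202]
56 [197 110 112 125 195 179 198 197 203 198]
60 [193 114 111 129 194 184 197 201 197 197]
64 [200 114 119 123 193 184 199 199 197 201]
68 [197 199 201 126 191 187 200 199 200 200]
72 [199 198 196 126 188 190 199 203 201 199]
76 [195 195 195 194 183 190 200 200 199 191]
80 [195 195 193 200 196 197 198 198 191 200]
84 [195 192 201 195 196 199 199 193 199 197]
88 [191 198 194 195 196 200 194 200 196 196]
```

The body ends at about y=51 and the tail at about 77, so the spool is within 1–2 mm of centred. Descend and grip.

step_arm:
  targets:
    - {"travel": [0.001, 0.001, -0.05], "angular": [0, 0, 0], "gripper": 0.5}
    - {"travel": [0.001, 0.001, -0.1], "angular": [0, 0, 0], "gripper": 0.5}
    - {"travel": [0.001, 0.001, -0.13], "angular": [0, 0, 0], "gripper": 0.5}
    - {"travel": [0.001, 0.001, -0.155], "angular": [0, 0, 0], "gripper": 0.5}
    - {"travel": [0.001, 0.001, -0.17], "angular": [0, 0, 0], "gripper": 0.5}
    - {"travel": [0.001, 0.001, -0.18], "angular": [0, 0, 0], "gripper": 0.5}
    - {"travel": [0.001, 0.001, -0.18], "angular": [0, 0, 0], "gripper": 0.5}

```text
t: 34.3
tool_pos: [0.4431, 0.2713, -0.0073]
tool_rot: [-2.765, -1.491, 0.001]
contact_force: [-0.4, 0.4, 0.7]
opening: 0.0427
grip_force: 0.0
```

step_arm:
  targets:
    - {"travel": [0, 0, 0], "angular": [0, 0, 0], "gripper": 0}
    - {"travel": [0, 0, 0], "angular": [0, 0, 0], "gripper": 0}
    - {"travel": [0, 0, 0], "angular": [0, 0, 0], "gripper": 0}
    - {"travel": [0, 0, 0], "angular": [0, 0, 0], "gripper": 0}
    - {"travel": [0, 0, 0], "angular": [0, 0, 0], "gripper": 0}
    - {"travel": [0, 0, 0], "angular": [0, 0, 0], "gripper": 0}
  squeeze: 70

```text
t: 34.9
tool_pos: [0.4439, 0.2718, -0.0059]
tool_rot: [-2.765, -1.491, -0.002]
contact_force: [-1.3, 0.3, 5.8]
opening: 0.0207
grip_force: 68.5
```

step_arm:
  targets:
    - {"travel": [0, 0, 0.008], "angular": [0, 0, 0], "gripper": 0}
    - {"travel": [0, 0, 0.02], "angular": [0, 0, 0], "gripper": 0}
    - {"travel": [0, 0, 0.02], "angular": [0, 0, 0], "gripper": 0}

```text
t: 35.2
tool_pos: [0.4434, 0.2713, 0.0055]
tool_rot: [2.765, 1.491, 0.001]
contact_force: [1.3, -0.1, -5.0]
opening: 0.0201
grip_force: 68.4
```

step_arm:
  targets:
    - {"travel": [0, 0, 0.04], "angular": [0, 0, 0], "gripper": 0}
    - {"travel": [0, 0, 0.1], "angular": [0, 0, 0], "gripper": 0}
    - {"travel": [0, 0, 0.15], "angular": [0, 0, 0], "gripper": 0}
    - {"travel": [0, 0, 0.16], "angular": [0, 0, 0], "gripper": 0}
    - {"travel": [0, 0, 0.16], "angular": [0, 0, 0], "gripper": 0}

```text
t: 35.7
tool_pos: [0.4438, 0.2715, 0.1016]
tool_rot: [2.765, 1.491, 0.003]
contact_force: [0.3, -1.2, -3.9]
opening: 0.0198
grip_force: 68.9
```

step_arm:
  targets:
    - {"travel": [0.237, -0.605, 0], "angular": [0, 0, -0.833], "gripper": 0}
    - {"travel": [0.237, -0.605, 0], "angular": [0, 0, -0.833], "gripper": 0}
    - {"travel": [0.237, -0.605, 0], "angular": [0, 0, -0.833], "gripper": 0}
    - {"travel": [0.237, -0.605, 0], "angular": [0, 0, -0.833], "gripper": 0}
    - {"travel": [0.237, -0.605, 0], "angular": [0, 0, -0.833], "gripper": 0}
    - {"travel": [0.237, -0.605, 0], "angular": [0, 0, -0.833], "gripper": 0}
    - {"travel": [0.237, -0.605, 0], "angular": [0, 0, -0.833], "gripper": 0}
    - {"travel": [0.237, -0.605, 0], "angular": [0, 0, -0.833], "gripper": 0}
    - {"travel": [0.237, -0.605, 0], "angular": [0, 0, -0.833], "gripper": 0}
    - {"travel": [0.237, -0.605, 0], "angular": [0, 0, -0.833], "gripper": 0}

```text
t: 36.7
tool_pos: [0.5837, -0.092, 0.0977]
tool_rot: [-3.096, -0.52, 0.007]
contact_force: [-0.6, -0.5, -3.9]
opening: 0.0201
grip_force: 69.6
```

step_arm:
  targets:
    - {"travel": [0, 0, 0], "angular": [0, 0, -0.833], "gripper": 0}
    - {"travel": [0, 0, 0], "angular": [0, 0, -0.833], "gripper": 0}
    - {"travel": [0, 0, 0], "angular": [0, 0, -0.833], "gripper": 0}
    - {"travel": [0, 0, 0], "angular": [0, 0, -0.833], "gripper": 0}
    - {"travel": [0, 0, 0], "angular": [0, 0, -0.833], "gripper": 0}
    - {"travel": [0, 0, 0], "angular": [0, 0, -0.833], "gripper": 0}
    - {"travel": [0, 0, 0], "angular": [0, 0, -0.833], "gripper": 0}
    - {"travel": [0, 0, 0], "angular": [0, 0, -0.833], "gripper": 0}
    - {"travel": [0, 0, 0], "angular": [0, 0, -0.833], "gripper": 0}
    - {"travel": [0, 0, 0], "angular": [0, 0, -0.833], "gripper": 0}

```text
t: 37.7
tool_pos: [0.5854, -0.0916, 0.1009]
tool_rot: [-3.102, 0.499, 0.0]
contact_force: [0.2, -0.9, -3.8]
opening: 0.0203
grip_force: 69.7
```

```bash
python3 y.py
```

```text
[ 0.5854 -0.0916  0.1009] yaw -108.27585967422907 z [-0.  0. -1.] 37.7
```

step_arm:
  targets:
    - {"travel": [0, 0, -0.05], "angular": [0, 0, 0], "gripper": 0}
    - {"travel": [0, 0, -0.1], "angular": [0, 0, 0], "gripper": 0}
    - {"travel": [0, 0, -0.13], "angular": [0, 0, 0], "gripper": 0}
    - {"travel": [0, 0, -0.145], "angular": [0, 0, 0], "gripper": 0}
    - {"travel": [0, 0, -0.155], "angular": [0, 0, 0], "gripper": 0}
    - {"travel": [0, 0, -0.163], "angular": [0, 0, 0], "gripper": 0}
    - {"travel": [0, 0, -0.17], "angular": [0, 0, 0], "gripper": 0}
    - {"travel": [0, 0, -0.175], "angular": [0, 0, 0], "gripper": 0}
    - {"travel": [0, 0, -0.178], "angular": [0, 0, 0], "gripper": 0}
    - {"travel": [0, 0, -0.178], "angular": [0, 0, 0], "gripper": 0}

```text
t: 38.7
tool_pos: [0.5859, -0.0916, -0.0053]
tool_rot: [-3.101, 0.499, -0.002]
contact_force: [0.5, 0.9, -4.0]
opening: 0.0201
grip_force: 70.0
```

step_arm:
  targets:
    - {"travel": [0, 0, -0.0015], "angular": [0, 0, 0], "gripper": 0}
    - {"travel": [0, 0, -0.002], "angular": [0, 0, 0], "gripper": 0}
    - {"travel": [0, 0, -0.002], "angular": [0, 0, 0], "gripper": 0}

```text
t: 39.0
tool_pos: [0.5862, -0.0915, -0.0057]
tool_rot: [-3.101, 0.499, -0.002]
contact_force: [-2.4, 4.1, 6.0]
opening: 0.0202
grip_force: 70.5
```

Seated. Release, lift, and move clear toward the robot so the top camera can see.

step_arm:
  targets:
    - {"travel": [0, 0, 0], "angular": [0, 0, 0], "gripper": 0.35}
    - {"travel": [0, 0, 0], "angular": [0, 0, 0], "gripper": 0.5}
    - {"travel": [0, 0, 0], "angular": [0, 0, 0], "gripper": 0.5}
    - {"travel": [0, 0, 0], "angular": [0, 0, 0], "gripper": 0.5}
    - {"travel": [0, 0, 0.05], "angular": [0, 0, 0], "gripper": 0.5}
    - {"travel": [0, 0, 0.12], "angular": [0, 0, 0], "gripper": 0.5}
    - {"travel": [0, 0, 0.2], "angular": [0, 0, 0], "gripper": 0.5}
    - {"travel": [0, 0, 0.27], "angular": [0, 0, 0], "gripper": 0.5}
    - {"travel": [0, 0, 0.27], "angular": [0, 0, 0], "gripper": 0.5}

```text
t: 39.9
tool_pos: [0.5901, -0.0931, 0.1638]
tool_rot: [3.1, -0.499, 0.023]
contact_force: [0.6, -0.2, 0.7]
opening: 0.0425
grip_force: 0.0
```

step_arm:
  targets:
    - {"travel": [-0.1, 0.5, 0.1], "angular": [0, 0, 0], "gripper": 0.5}
    - {"travel": [-0.1, 0.5, 0.1], "angular": [0, 0, 0], "gripper": 0.5}
    - {"travel": [-0.1, 0.5, 0.1], "angular": [0, 0, 0], "gripper": 0.5}
    - {"travel": [-0.1, 0.5, 0.1], "angular": [0, 0, 0], "gripper": 0.5}
    - {"travel": [-0.1, 0.5, 0.1], "angular": [0, 0, 0], "gripper": 0.5}
    - {"travel": [-0.1, 0.5, 0.1], "angular": [0, 0, 0], "gripper": 0.5}
    - {"travel": [-0.1, 0.5, 0.1], "angular": [0, 0, 0], "gripper": 0.5}
    - {"travel": [-0.1, 0.5, 0.1], "angular": [0, 0, 0], "gripper": 0.5}

```text
t: 40.7
tool_pos: [0.525, 0.2097, 0.2148]
tool_rot: [3.102, -0.495, 0.0]
contact_force: [0.0, -0.2, -0.6]
opening: 0.0425
grip_force: 0.0
```

```bash
python3 - <<'E'
from v import *
t=cam('top')
rep(t,[('collar',(.5195,-.2910)),('short',(.5415,-.2245)),('triple',(.5635,-.1581)),('tailed',(.5855,-.0916))],-108.3)
cv2.imwrite('pics/end.png',cv2.resize(t['img'][120:225,308:453,::-1],None,fx=5,fy=5,interpolation=cv2.INTER_CUBIC))
E
```

```text
[0.525  0.2097 0.2148] yaw -108.11615946452063 z [ 0. -0. -1.] 40.7
collar 36 0.45 [ 29  22  26  72 114 136 135 120  86  31  20  26]
collar -36 0.42 [ 32  22  30  74 115 135 141 122  82  28  21  27]
short 36 0.26 [ 32  22  20  77 115 131 138 121  80  25  20  29]
short -36 0.19 [ 34  24  30  81 117 141 143 123  82  28  22  31]
triple 36 -0.21 [ 32  20  31  83 120 142 141 120  74  28  22  32]
triple -36 -0.19 [ 38  22  33  84 124 148 144 123  78  31  24  33]
tailed 36 -0.3 [ 35  21  22  87 124 150 149 122  72  23  22  35]
tailed -36 -0.71 [ 39  22  30  92 131 147 142 118  73  25  22  36]
```

View pics/end.png

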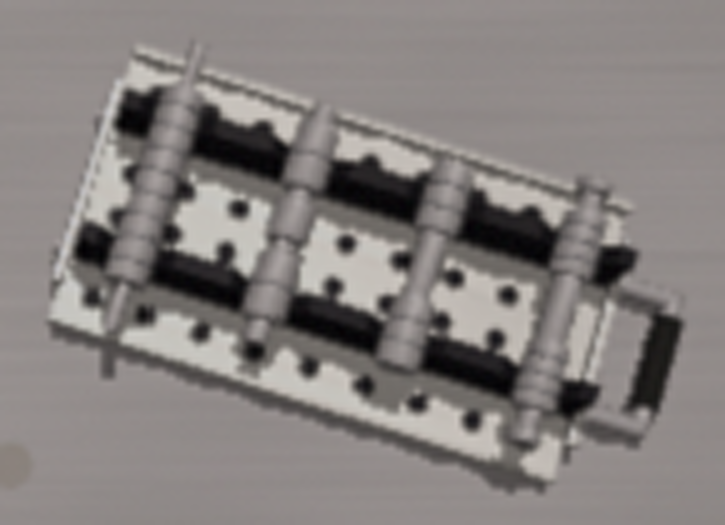

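The four spools lie squarely in their notches, with centres at crop (155,186), (288,227), (426,261) and (558,311). From the handle the order is collar, short, triple, tailed, as in the lap rack.

```bash
python3 -c "from station import ctrl; print(ctrl.finish_job())"
```

```text
the job is handed in; nothing more can be done
None
```

The job is handed in: all four spools are in the wash rack in the lap-rack order from the handle (collar, short, triple, tailed); the final top view showed each seated square and within 1 mm of its place along the row, but no verdict came back.

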